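Pack the antenna analyser and coupler into their foam-lined case

ROBOT

A 7-joint arm with a two-finger parallel gripper is mounted at the origin on the work surface. World frame = base frame: x ahead of the robot, y to its left, z up, the work surface at z = 0. Lengths are in m, angles in rad, forces in N, time in s.
With the tool pointing down it reaches from about 0.4 to 0.875 m from the base axis. Payload 6.5 kg.
Tool frame: the origin (TCP) lies at the very end of the fingers, on their centre line; the grasp point (between the pads) lies 19 mm behind it; z points along the fingers, y is the line along which they close (so a half turn about z gives the same grasp; the last joint's range is limited). The gripper opens to 88 mm and grips with 3 to 60 N. Pads are 18 mm wide; open, the fingers measure 123 mm over their backs; the gripper's body (75 mm by 187 mm) begins 45 mm behind the grasp point.
Start: joints at [1.109, 0.536, -0.004, 1.538, 0.003, 1.067, -0.071], TCP at [0.251, -0.6, 0.213] pointing down, gripper open.
Joint ranges: [-2.7, 2.7], [-0.37, 2.16], [-1.27, 1.26], [0.24, 2.4], [-1.31, 4.45], [0.19, 1.91], [-2.76, 2.76]. Speed limits (rad/s): [2.39, 2.39, 3.14, 3.14, 3.14, 3.14, 3.14].

INTERFACE

Orientations are given as [roll, pitch, yaw] about the fixed x, y, z axes, in that order (R = Rz(yaw) Ry(pitch) Rx(roll)).
In Python, from bench import manip gives the robot as it stands.
- The arm moves only by the tool servo_tool, never from a script. Its argument "targets" is a list of rows, each an object of numbers: "tx", "ty", "tz": the shift along the tool's x, y, z in cm; "ax", "ay", "az": the turn, a rotation vector about the tool's x, y, z in rad; "grip": the closure, from 0 (fully open) to 1 (shut). In form: [{"tx": .., "ty": .., "tz": .., "ax": .., "ay": .., "az": .., "grip": ..}, ...]. A call has 1 to 8 rows; each row shifts and turns the commanded pose from where the row before left it, along the tool's axes as they then stand; what a row does not reach is not made up. A row lasts 1/10 s, in which the tool goes at most 50 mm and 8.59 degrees, less where a joint would pass 70% of its speed; a pose out of reach is approached as far as the arm can. A call is refused whole if a number of a shift passes 5 or a number of a turn 0.15, either way. A call with a gripper value outside its range is refused whole. The fingers move at their own pace and stop on an object; "force" is the grip in N (left out, the last holds). Time passes only in rows, so rows that do not move let the fingers close. It gives the time, the measured TCP pose, the force, the opening and the grip force at its end, in the units of the state.
- manip.get_obs(): the state, without advancing time (a new reading comes with each control period).
- manip.get_image(name): name is "scene" or "top"; returns a dict with "pixels" (480x640x3 uint8, red, green, blue), "fx", "fy", "cx", "cy" (pixels), "position" and "rotation" of the camera in the world. Camera axes: x right, y down, z forward; pixel columns grow to the right and rows downward; lengths in m; the calibration is good to about 2 mm. A picture is of the moment at which its call begins. There is no depth.
- manip.hand_in(): hands the job in; it is judged then, once.
The state is a dict: "t": time; "joint_positions": joint angles; "qd": joint speeds; "joint_efforts": joint torques, N m; "tool_pos": TCP position; "orientation": TCP orientation; "ft_force": force on the tool from outside, world axes, zero at the start; "wrist_torque": the same for the moment, N m; "width": opening from 0.0 (shut) to 1.0 (fully open); "grasp_force": force on a finger pad.
Only numpy, scipy, OpenCV 4.12 (cv2) and the standard library are available. Lean on these libraries where they do the work, as an engineer would, in place of code of your own. Each camera call takes 0.05 s, during which the arm holds its last target. There are 200 camera calls.

TASK

Pack up the antenna test kit: lift the handheld analyser off its sloping stand and the three-port directional coupler off the bench, and press each down into its own cutout in the foam of the open case until it sits level and fully home. Then lower the lid gently until the case is completely shut. Do not drop or slam anything into the foam, and leave the other things on the bench and in the case where they are.

Things in the scene. Friction and masses are not known exactly. Their poses are not given: they have to be found in the camera images.
- analyser_c (a point): Centre of the handheld analyser: a grey plastic box 104 mm long (its x), 56 mm wide (y), 36 mm thick (z), with a round steel connector 18 mm across and 20 mm long on the middle of its +x end. Screen and keys on its +z face. 220 g. It starts face up on the stand's 35-degree slope, connector up the slope, resting against a lip 12 mm high at the slope's foot; its long sides are free. Grip it across the 56 mm width near the middle, by the upper half only.
- coupler_c (a point): Centre of the directional coupler: a plain aluminium bar 100 mm long (its x), 22 mm wide (y), 30 mm high (z), with an 18 mm round connector 16 mm long on the middle of each end and a third connector, 14 mm across and 18 mm long, on its -y side, 32 mm from the middle towards +x. 240 g. Starts lying upright on the bench. A similar aluminium filter block, 92 x 36 x 30 mm, with end connectors but no side connector, lies near: not wanted.
- stand: Grey sheet-metal desk stand, fixed to the bench, 90 mm wide, about 100 mm deep and 80 mm high. Its plate slopes up at 35 degrees towards the stand's +x. Origin at the bench under its middle.
- case: Grey plastic case fixed on the bench, 240 mm (its x) by 310 mm (its y), rim 50 mm high, dark foam insert with its top 46 mm above the bench. Origin at the centre of the underside; z up. The lid's hinge line runs along y at x = +120 mm, 50 mm high. An attenuator and four small adapters already sit in the foam along the -y side, standing up to 58 mm above the bench.
- analyser_home (a point): The analyser's centre when fully home (46 mm above the bench, x 10, y 80 mm in the case). Home, its axes match this point's (the case's, turned half round about z): connector to the case's front, away from the hinge. Cutout 18 mm deep, 3.5 mm clearance a side; springy foam ribs along its long sides stop the part some 10 mm short under its own weight: a push of about 12 N sends it to the bottom, 18 mm still above the foam.
- coupler_home (a point): The coupler's centre when fully home (46 mm above the bench, x 0, y -30 mm in the case). Home, its axes match this point's, which are the case's: side connector towards -y. Cutout 15 mm deep, 3.5 mm clearance a side; springy foam ribs along its long sides stop the part some 7 mm short under its own weight: a push of about 12 N sends it to the bottom, 15 mm still above the foam.
- lid (a joint): Angle of the lid, rad: 0 shut, starts open at about 1.7 to 2.05 (1.57 is upright). It swings about the hinge line; the stiff hinge holds it wherever it is left. About 5 N at the free edge moves it.
- lid_edge (a point): Point on the lid's outer face, in the middle of its length (along the hinge), 30 mm from the free edge and 210 mm from the hinge line; the outer face lies 24 mm outside the hinge line. Its z points out of the outer face (up when shut), its x from the free edge to the hinge. The lid is a shallow shell 240 x 310 x 24 mm.
- filter: Aluminium filter block, 92 x 36 mm and 30 mm high, a connector on each end, none on the side; origin at the centre of its underside, x along it. Leave alone.
- attenuator: Ribbed cylinder 24 mm across, 78 mm long, lying along x, already in the foam; origin at the middle of its underside. Leave alone.
- solder: Steel reel, 52 mm across, 46 mm high, origin at the centre of its underside. Leave alone.
- screwdriver: Screwdriver lying on the bench, origin under its middle. Leave alone.
Things that resemble listed ones, but are neither listed nor needed, are in the scene too. Leave any green look-alike of the part that bears analyser_c alone.

How it is judged:
On the way, in this order (a step that is already met when the one before it is completed fails the run):
1. with the lid open, one of the two parts is fully home in its cutout and released (value of joint lid above 1.2 rad and ((x of analyser_c in the frame of analyser_home between -0.0045 and 0.0045 m and y of analyser_c in the frame of analyser_home between -0.0045 and 0.0045 m and z of analyser_c in the frame of analyser_home between -0.004 and 0.003 m and angle between analyser_c's own z axis and vertical below 0.06 rad and angle between the x axis of analyser_c and the x axis of analyser_home, either way round below 0.1 rad and contact force between analyser and the fingers below 0.1 N) or (x of coupler_c in the frame of coupler_home between -0.0045 and 0.0045 m and y of coupler_c in the frame of coupler_home between -0.0045 and 0.0045 m and z of coupler_c in the frame of coupler_home between -0.004 and 0.003 m and angle between coupler_c's own z axis and vertical below 0.06 rad and angle between the x axis of coupler_c and the x axis of coupler_home, either way round below 0.1 rad and contact force between coupler and the fingers below 0.1 N))), for 0.2 s.
2. with the lid still open, both parts are fully home and released (value of joint lid above 1.2 rad and x of analyser_c in the frame of analyser_home between -0.0045 and 0.0045 m and y of analyser_c in the frame of analyser_home between -0.0045 and 0.0045 m and z of analyser_c in the frame of analyser_home between -0.004 and 0.003 m and angle between each of analyser_c, coupler_c's own z axis and vertical below 0.06 rad and angle between the x axis of analyser_c and the x axis of analyser_home, either way round below 0.1 rad and x of coupler_c in the frame of coupler_home between -0.0045 and 0.0045 m and y of coupler_c in the frame of coupler_home between -0.0045 and 0.0045 m and z of coupler_c in the frame of coupler_home between -0.004 and 0.003 m and angle between the x axis of coupler_c and the x axis of coupler_home, either way round below 0.1 rad and contact force between each of analyser, coupler and the fingers below 0.1 N), for 0.2 s.
At the end, for the whole second after the job is handed in: Analyser and coupler each lie in their own cutout with the centre within 4.5 mm sideways and 3 mm in height of home, level within 3 degrees, the right way round, at rest; the lid is shut to within 0.04 rad (x of analyser_c in the frame of analyser_home between -0.0045 and 0.0045 m and y of analyser_c in the frame of analyser_home between -0.0045 and 0.0045 m and z of analyser_c in the frame of analyser_home between -0.004 and 0.003 m and angle between each of analyser_c, coupler_c's own z axis and vertical below 0.06 rad and angle between the x axis of analyser_c and the x axis of analyser_home, either way round below 0.1 rad and x of coupler_c in the frame of coupler_home between -0.0045 and 0.0045 m and y of coupler_c in the frame of coupler_home between -0.0045 and 0.0045 m and z of coupler_c in the frame of coupler_home between -0.004 and 0.003 m and angle between the x axis of coupler_c and the x axis of coupler_home, either way round below 0.1 rad and value of joint lid below 0.04 rad and linear speed of each of analyser, coupler below 0.02 m/s and velocity of joint lid between -0.05 and 0.05 rad/s); the robot touches nothing.
It fails at once if the analyser or the coupler is dropped or slammed into the foam (over 0.4 m/s within 25 mm of home) ((distance between analyser_c and analyser_home below 0.025 m and linear speed of analyser above 0.4 m/s) or (distance between coupler_c and coupler_home below 0.025 m and linear speed of coupler above 0.4 m/s)).
It fails at once if the lid is slammed (over 2.5 rad/s in the last 0.3 rad) (value of joint lid below 0.3 rad and velocity of joint lid below -2.5 rad/s).
It fails at once if the filter block, solder reel or screwdriver is moved more than 30 mm, or the attenuator in the case more than 15 mm (distance of any of filter, solder, screwdriver from where it was at the start of the episode above 0.03 m or distance of attenuator from where it was at the start of the episode above 0.015 m).
It also fails if it takes over 72 s, if anything falls off the work surface, if the arm or the gripper's body presses on something with over 40 N, if the wrist force passes 120 N, or if a joint passes its speed limit or range.

## Working session

There is one attempt and no reset: what is moved stays moved. The work goes in short steps, Python scripts to look and compute and a tool call to move; the robot and the scene stay as the last step left them, time stands still between calls to the robot, and variables do not carry over. Pictures are saved under pics/ and viewed, at most 10 in all, crops included, and the job is handed in when it is done.

Besides the shell and the picture viewer there is one more tool, called after "Emit:" by a JSON object that holds its "api" and its "payload", one argument or row to a line. servo_tool: Moves the arm, as the interface text tells. Its arguments: {"type":"object","properties":{"targets":{"type":"array","items":{"type":"object","properties":{"tx":{"type":"number"},"ty":{"type":"number"},"tz":{"type":"number"},"ax":{"type":"number"},"ay":{"type":"number"},"az":{"type":"number"},"grip":{"type":"number"}}}},"force":{"type":"number"}},"required":["targets"]}

```bash
mkdir -p pics; ls; cat > h.py <<'E'
import numpy as np, cv2
from scipy.spatial.transform import Rotation as Rn
from bench import manip
def shot(name,fn=None):
    im=manip.get_image(name)
    for k in("position","rotation"): im[k]=np.array(im[k])
    if fn: cv2.imwrite("pics/"+fn,cv2.cvtColor(im["pixels"],cv2.COLOR_RGB2BGR))
    np.save("/tmp/%s.npy"%name,im,allow_pickle=True)
    return im
def last(name): return np.load("/tmp/%s.npy"%name,allow_pickle=True).item()
def ray(im,u,v):
    d=im["rotation"]@np.array([(u-im["cx"])/im["fx"],(v-im["cy"])/im["fy"],1]); return im["position"],d/np.linalg.norm(d)
def onz(im,u,v,z):
    p,d=ray(im,u,v); return p+d*(z-p[2])/d[2]
def tri(i1,a,i2,b):
    p,d=ray(i1,*a);q,e=ray(i2,*b)
    s=np.linalg.lstsq(np.c_[d,-e],q-p,rcond=None)[0]
    A=p+d*s[0];B=q+e*s[1]; return (A+B)/2,np.linalg.norm(A-B)
def proj(im,P):
    c=im["rotation"].T@(np.array(P)-im["position"]); return np.array([im["fx"]*c[0]/c[2]+im["cx"],im["fy"]*c[1]/c[2]+im["cy"]])
E
python3 - <<'E'
from h import *
np.set_printoptions(precision=4,suppress=True)
for n in("scene","top"):
    i=shot(n,n+"0.png"); print(n,i["fx"],i["fy"],i["cx"],i["cy"],i["position"],i["rotation"].tolist())
print(manip.get_obs())
E
```

```text
pics
scene 448.79379578941627 448.79379578941627 318.2830660522439 239.46878199964038 [1.131  0.1786 0.8536] [-2.486503144827348, -0.006779046459731042, 1.7005016207433266]
top 493.56401101689295 493.56401101689295 317.6991908597351 245.3879908239197 [0.4246 0.1219 1.0951] [-3.0327390658240665, -0.011704013371258926, -1.5513296150431086]
{'t': 0.1, 'joint_positions': array([ 1.1088,  0.5371, -0.0044,  1.5387,  0.0026,  1.0673, -0.0712]), 'qd': array([ 0.0005, -0.0012, -0.0011, -0.0012,  0.    , -0.0005,  0.0002]), 'joint_efforts': array([  0.0021, -57.2082,   0.9935, -25.2232,  -0.0562,   0.0134,
        -0.    ]), 'tool_pos': array([ 0.2504, -0.5992,  0.2119]), 'orientation': array([-3.1401,  0.0001,  0.3959]), 'ft_force': array([-0.2339, -0.0653, -0.4339]), 'wrist_torque': array([0.0415, 0.015 , 0.0209]), 'grasp_force': 0.0, 'width': 0.998883957457877}
```

View pics/scene0.png

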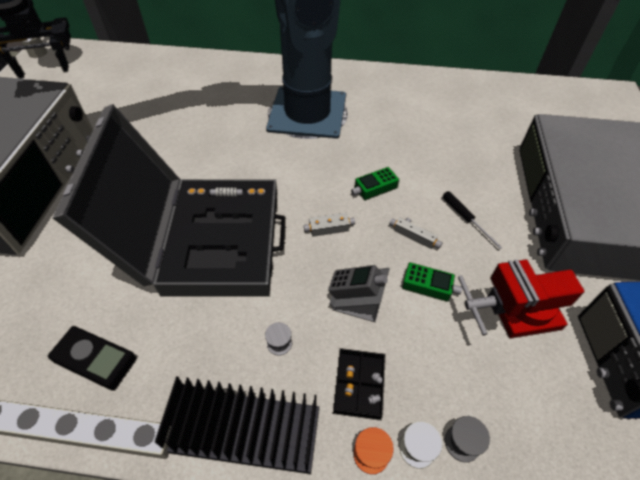

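View pics/top0.png

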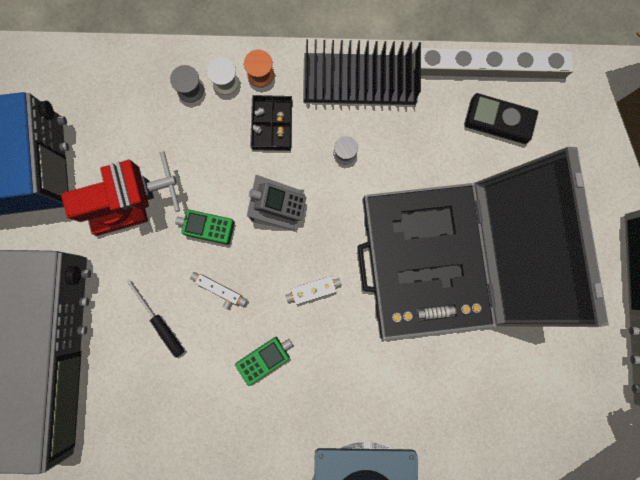

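The pictures show a grey analyser on its stand at top (278,202) and scene (357,283). Two green look-alikes sit at top (207,227) and (264,361). There are two bars: top (220,289), slim with a side connector, and top (314,291), wider with no side connector. The case is at top (430,260), with its handle facing left (+y).

```bash
python3 - <<'E'
import re
s=open('h.py').read()
s=s.replace('    if fn:','    im["rotation"]=Rn.from_euler("xyz",im["rotation"]).as_matrix()\n    if fn:')
open('h.py','w').write(s)
E
python3 - <<'E'
from h import *
np.set_printoptions(precision=4,suppress=True)
t=shot("top");s=shot("scene")
print(onz(t,368,475,0),onz(s,307,110,0))
a=t["pixels"][165:325,180:320]; b=s["pixels"][200:330,290:450]
A=cv2.resize(a,None,fx=3.7,fy=3.7,interpolation=2)[:592]; 
cv2.imwrite("pics/c1.png",A[...,::-1]); 
B=cv2.resize(b,None,fx=4.6,fy=4.6,interpolation=2);cv2.imwrite("pics/c2.png",B[...,::-1])
c=t["pixels"][140:345,350:610];cv2.imwrite("pics/c3.png",cv2.resize(c,None,fx=2.9,fy=2.9,interpolation=2)[...,::-1])
E
```

```text
[ 0.0556 -0.0051  0.    ] [-0.0141  0.0001  0.    ]
```

View pics/c1.png

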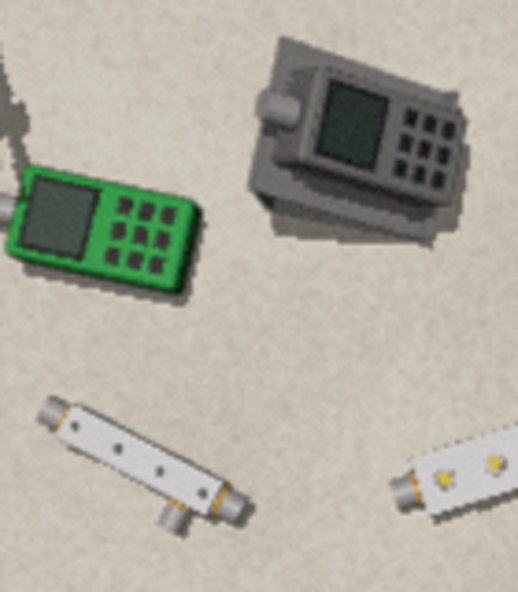

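View pics/c2.png

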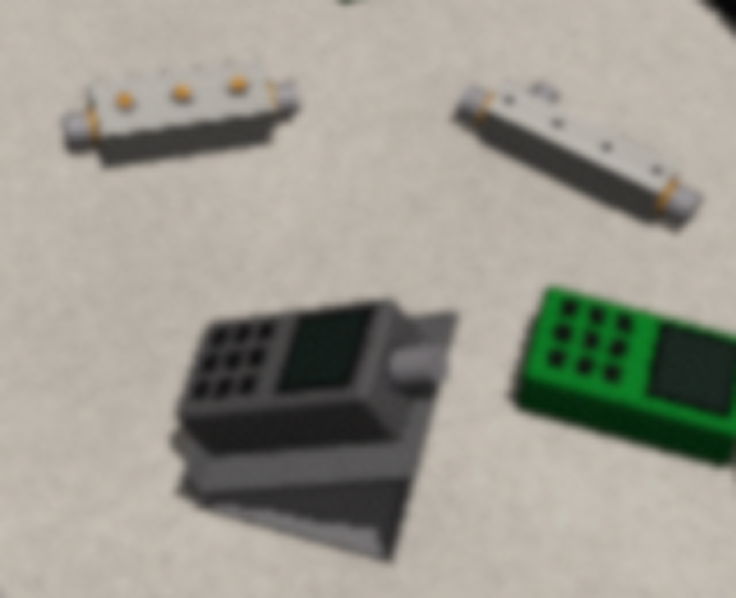

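View pics/c3.png

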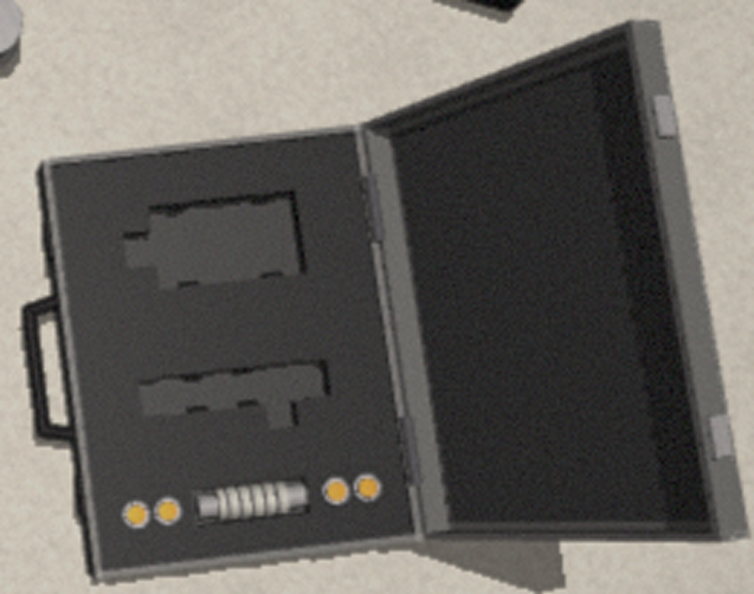

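The crops confirm both choices. The analyser is grey, with its connector on the left (+y). The slim bar with a side connector is at top (220,289), that connector near its right end. Its +x therefore points right and down, the same way as the cutout.

```bash
python3 - <<'E'
from h import *
np.set_printoptions(precision=4,suppress=True)
t=last("top");s=last("scene")
T1=lambda u,v:(180+(u+.5)/3.7-.5,165+(v+.5)/3.7-.5)
S2=lambda u,v:(290+(u+.5)/4.6-.5,200+(v+.5)/4.6-.5)
T3=lambda u,v:(350+(u+.5)/2.9-.5,140+(v+.5)/2.9-.5)
tc=[(325,68),(465,110),(443,205),(300,165)]; sc=[(362,395),(182,415),(207,322),(392,300)]
P=[]
for a,b in zip(tc,sc):
    p,e=tri(t,T1(*a),s,S2(*b)); P.append(p); print("an",p,e)
P=np.array(P); print("edges",[np.linalg.norm(P[i]-P[(i+1)%4]) for i in range(4)])
x=(P[0]+P[3]-P[1]-P[2]);x/=np.linalg.norm(x);y=(P[0]-P[3]+P[1]-P[2]);z=np.cross(x,-y);z/=np.linalg.norm(z)
print("x",x,"z",z,"centre",P.mean(0)-z*.018,"facec",P.mean(0))
# coupler white mask
for n,i,box in(("top",t,(185,260,255,315)),("scene",s,(385,210,450,255))):
    u0,v0,u1,v1=box; g=cv2.cvtColor(i["pixels"],cv2.COLOR_RGB2HSV)[v0:v1,u0:u1]
    m=((g[...,2]>205)&(g[...,1]<20)).astype(np.uint8)
    k,l,st,ce=cv2.connectedComponentsWithStats(m); j=1+np.argmax(st[1:,4])
    vv,uu=np.nonzero(l==j); r=cv2.minAreaRect(np.c_[uu+u0,vv+v0].astype(np.float32)); print(n,st[j],r)
    W=np.array([onz(i,a,b,.03) for a,b in zip(uu+u0,vv+v0)])[:,:2]
    rr=cv2.minAreaRect((W*1000).astype(np.float32)); print(" world",rr, W.mean(0))
# eyeballed coupler top corners
C=[onz(t,*T1(*q),.03) for q in[(78,403),(56,434),(207,515),(229,484)]];C=np.array(C);print("coup",C,C.mean(0),[np.linalg.norm(C[i]-C[(i+1)%4]) for i in range(4)], "side",onz(t,*T1(178,520),.015))
# case rim
R=np.array([onz(t,*T3(*q),.05) for q in[(45,160),(97,580),(418,537),(362,125)]]);print("case",R,[np.linalg.norm(R[i]-R[(i+1)%4]) for i in range(4)],R.mean(0))
R=np.array([onz(t,*T3(*q),.046) for q in[(150,207),(294,192),(302,268),(160,288)]]);print("cut A",R,R.mean(0))
R=np.array([onz(t,*T3(*q),.046) for q in[(138,383),(326,361),(329,395),(142,415)]]);print("cut C",R,R.mean(0))
c=s["pixels"][100:305,50:310];cv2.imwrite("pics/c4.png",cv2.resize(c,None,fx=2.9,fy=2.9,interpolation=2)[...,::-1])
E
```

```text
an [0.6591 0.2191 0.1046] 0.0031352690357867434
an [0.6481 0.1422 0.0534] 0.003242045708222784
an [0.5931 0.1508 0.0484] 0.002782658358914612
an [0.6053 0.2306 0.1001] 0.0009466444047742146
edges [np.float64(0.09305128271009498), np.float64(0.055882505606255566), np.float64(0.09582407677001988), np.float64(0.05517026843003665)]
x [0.1227 0.8293 0.5452] z [-0.1692 -0.5238  0.8349] centre [0.6295 0.1951 0.0616] facec [0.6264 0.1857 0.0766]
top [44 32  4  6 10] ((231.6029052734375, 295.1617736816406), (2.572478771209717, 5.830951690673828), 30.963756561279297)
 world ((430.11370849609375, 294.0340576171875), (5.541325569152832, 12.341883659362793), 60.89273452758789) [0.43   0.2951]Traceback (most recent call last):
  File "<stdin>", line 18, in <module>
    return _wrapfunc(a, 'argmax', axis=axis, out=out, **kwds)
    return bound(*args, **kwds)
ValueError: attempt to get argmax of an empty sequence
```

```bash
python3 - <<'E'
from h import *
np.set_printoptions(precision=4,suppress=True)
t=last("top");s=last("scene")
T1=lambda u,v:(180+(u+.5)/3.7-.5,165+(v+.5)/3.7-.5)
S2=lambda u,v:(290+(u+.5)/4.6-.5,200+(v+.5)/4.6-.5)
T3=lambda u,v:(350+(u+.5)/2.9-.5,140+(v+.5)/2.9-.5)
C=[onz(t,*T1(*q),.03) for q in[(78,403),(56,434),(207,515),(229,484)]];C=np.array(C);print("coup",C,C.mean(0),[np.linalg.norm(C[i]-C[(i+1)%4]) for i in range(4)], "side",onz(t,*T1(178,520),.015))
C=[onz(s,*S2(*q),.03) for q in[(680,165),(655,200),(478,118),(500,84)]];C=np.array(C);print("coupS",C,C.mean(0),[np.linalg.norm(C[i]-C[(i+1)%4]) for i in range(4)])
R=np.array([onz(t,*T3(*q),.05) for q in[(45,160),(97,580),(418,537),(362,125)]]);print("case",R,[np.linalg.norm(R[i]-R[(i+1)%4]) for i in range(4)],R.mean(0))
R=np.array([onz(t,*T3(*q),.046) for q in[(150,207),(294,192),(302,268),(160,288)]]);print("cut A",R,R.mean(0))
R=np.array([onz(t,*T3(*q),.046) for q in[(138,383),(326,361),(329,395),(142,415)]]);print("cut C",R,R.mean(0))
c=s["pixels"][100:305,50:310];cv2.imwrite("pics/c4.png",cv2.resize(c,None,fx=2.9,fy=2.9,interpolation=2)[...,::-1])
E
```

```text
coup [[0.475  0.3621 0.03  ]
 [0.4568 0.374  0.03  ]
 [0.4118 0.2848 0.03  ]
 [0.4299 0.2728 0.03  ]] [0.4434 0.3235 0.03  ] [np.float64(0.021778959314771126), np.float64(0.09989413760751284), np.float64(0.021718595005118194), np.float64(0.10008179553317577)] side [0.4084 0.304  0.015 ]
coupS [[0.4538 0.3766 0.03  ]
 [0.478  0.3634 0.03  ]
 [0.4366 0.2739 0.03  ]
 [0.4119 0.2847 0.03  ]] [0.4451 0.3247 0.03  ] [np.float64(0.027585915669756038), np.float64(0.09861401080396791), np.float64(0.026923475500511655), np.float64(0.10093118310366733)]
case [[ 0.6508  0.0116  0.05  ]
 [ 0.3437 -0.0287  0.05  ]
 [ 0.3787 -0.2615  0.05  ]
 [ 0.6826 -0.2254  0.05  ]] [np.float64(0.30972541133056547), np.float64(0.23546796417206048), np.float64(0.3060391528161786), np.float64(0.2391411778347453)] [ 0.5139 -0.126   0.05  ]
cut A [[ 0.6178 -0.0674  0.046 ]
 [ 0.6314 -0.1751  0.046 ]
 [ 0.5743 -0.1804  0.046 ]
 [ 0.5571 -0.0749  0.046 ]] [ 0.5952 -0.1244  0.046 ]
cut C [[ 0.4865 -0.0587  0.046 ]
 [ 0.5055 -0.1974  0.046 ]
 [ 0.4805 -0.1993  0.046 ]
 [ 0.4631 -0.0617  0.046 ]] [ 0.4839 -0.1293  0.046 ]
```

View pics/c4.png

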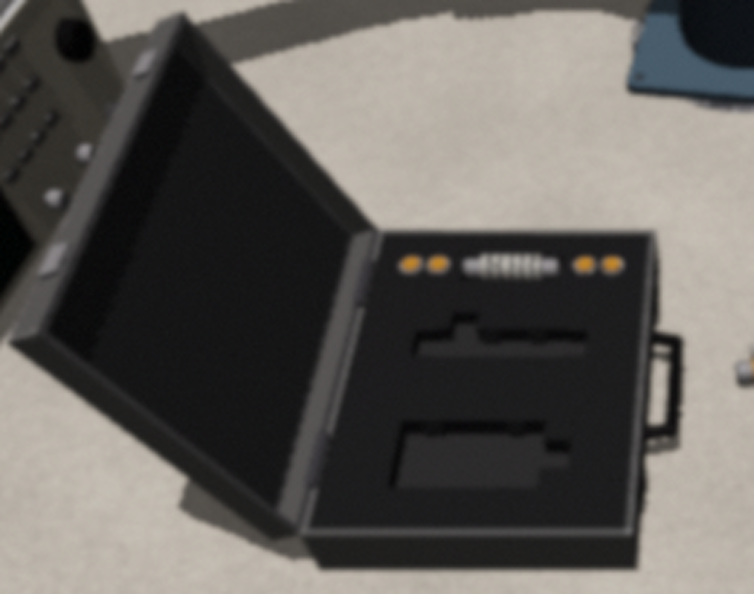

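The cutouts and case agree to about 1 mm. The case yaw is about -82.6°. The coupler is at (0.444,0.324) with its x axis heading -116.5°, and the analyser is at about (0.630,0.195,0.062). In c4 the rim corners are at (655,235), (632,530), (305,530) and (380,233), and the lid is open, leaning outward.

```bash
cat >> h.py <<'E'
def go(p=None,R=None,n=10):
    """tool-axis shift (cm) and turn (rad) still to go to p / R"""
    o=manip.get_obs(); R0=Rn.from_euler("xyz",o["orientation"]); np.set_printoptions(precision=3,suppress=True)
    print("t %.2f pos"%o["t"],o["tool_pos"],"rpy",o["orientation"],"F",o["ft_force"],"w %.3f g %.1f"%(o["width"],o["grasp_force"]))
    if p is not None: print("shift cm",R0.inv().apply(np.array(p)-o["tool_pos"])*100)
    if R is not None: print("turn",(R0.inv()*R).as_rotvec())
def down(yawdeg): return Rn.from_euler("xyz",[np.pi,0,np.radians(yawdeg)])
E
python3 - <<'E'
from h import *
s=last("scene")
f=lambda u,v:(50+(u+.5)/2.9-.5,100+(v+.5)/2.9-.5)
R=np.array([onz(s,*f(*q),.05) for q in[(632,530),(655,235),(380,233),(305,530)]]);print(R,R.mean(0),[np.linalg.norm(R[i]-R[(i+1)%4]) for i in range(4)])
print([np.degrees(np.arctan2(*(b-a)[1::-1])) for a,b in((R[0],R[3]),(R[1],R[2]),(R[1],R[0]),(R[2],R[3]))])
R=np.array([onz(s,*f(*q),.046) for q in[(404,420),(545,425),(540,487),(391,487)]]);print("A",R,R.mean(0))
R=np.array([onz(s,*f(*q),.046) for q in[(418,332),(588,333),(585,355),(412,355)]]);print("C",R,R.mean(0))
E
```

```text
[[ 0.64530862  0.01338531  0.05      ]
 [ 0.34821197 -0.02609901  0.05      ]
 [ 0.37813925 -0.26182407  0.05      ]
 [ 0.67686332 -0.22077114  0.05      ]] [ 0.51213079 -0.12382723  0.05      ] [np.float64(0.2997089097482087), np.float64(0.23761722870534727), np.float64(0.30153177727998115), np.float64(0.2362730266508657)]
[np.float64(-82.32511168636616), np.float64(-82.76452832117116), np.float64(7.5702801175645416), np.float64(7.825004438263702)]
A [[ 0.56819502 -0.18190396  0.046     ]
 [ 0.55826921 -0.07278462  0.046     ]
 [ 0.61505269 -0.06277706  0.046     ]
 [ 0.62988516 -0.1725811   0.046     ]] [ 0.59285052 -0.12251169  0.046     ]
C [[ 0.47976036 -0.19779928  0.046     ]
 [ 0.46209452 -0.06030726  0.046     ]
 [ 0.48528561 -0.05761425  0.046     ]
 [ 0.50404086 -0.19534213  0.046     ]] [ 0.48279534 -0.12776573  0.046     ]
```

Emit:
{"api": "servo_tool", "payload": {
  "targets": [
    {"tz":-4.2,"az":-0.142},
    {"tz":-4.2,"az":-0.142},
    {"tz":-4.2,"az":-0.142},
    {"tz":-4.2,"az":-0.142},
    {"tz":-4.2,"az":-0.142}
  ]
}}

```text
$.targets[0]: bad value
```

Emit:
{"api": "servo_tool", "payload": {
  "targets": [
    {"tx":0,"ty":0,"tz":-4.2,"ax":0,"ay":0,"az":-0.142,"grip":0},
    {"tx":0,"ty":0,"tz":-4.2,"ax":0,"ay":0,"az":-0.142,"grip":0},
    {"tx":0,"ty":0,"tz":-4.2,"ax":0,"ay":0,"az":-0.142,"grip":0},
    {"tx":0,"ty":0,"tz":-4.2,"ax":0,"ay":0,"az":-0.142,"grip":0},
    {"tx":0,"ty":0,"tz":-4.2,"ax":0,"ay":0,"az":-0.142,"grip":0}
  ],
  "force": 40
}}

```text
t: 0.7
tool_pos: [0.2503, -0.5994, 0.4243]
orientation: [-3.141, -0.0, 1.112]
ft_force: [0.4, -1.0, 0.2]
width: 1.004
grasp_force: 0.0
```

```bash
python3 - <<'E'
from h import *
go([.55,-.15,.42],down(63.8)); R0=Rn.from_euler("xyz",manip.get_obs()["orientation"])
print(R0.inv().apply([.444-.55,.324+.15,0])*100)
E
```

```text
t 0.70 pos [ 0.25  -0.599  0.424] rpy [-3.141 -0.     1.112] F [ 0.373 -0.954  0.168] w 1.004 g 0.0
shift cm [53.568  6.941  0.429]
turn [-0.    -0.    -0.002]
[ 37.791 -30.512   0.007]
```

Emit:
{"api": "servo_tool", "payload": {
  "targets": [
    {"tx":3.83,"ty":0.5,"tz":0,"ax":0,"ay":0,"az":0,"grip":0},
    {"tx":3.83,"ty":0.5,"tz":0,"ax":0,"ay":0,"az":0,"grip":0},
    {"tx":3.83,"ty":0.5,"tz":0,"ax":0,"ay":0,"az":0,"grip":0},
    {"tx":3.83,"ty":0.5,"tz":0,"ax":0,"ay":0,"az":0,"grip":0},
    {"tx":3.83,"ty":0.5,"tz":0,"ax":0,"ay":0,"az":0,"grip":0},
    {"tx":3.83,"ty":0.5,"tz":0,"ax":0,"ay":0,"az":0,"grip":0},
    {"tx":3.83,"ty":0.5,"tz":0,"ax":0,"ay":0,"az":0,"grip":0}
  ]
}}

```text
t: 1.4
tool_pos: [0.4026, -0.3743, 0.4226]
orientation: [-3.141, 0.0, 1.106]
ft_force: [0.3, -0.9, -0.6]
width: 1.0
grasp_force: 0.0
```

Emit:
{"api": "servo_tool", "payload": {
  "targets": [
    {"tx":3.83,"ty":0.5,"tz":0,"ax":0,"ay":0,"az":0,"grip":0},
    {"tx":3.83,"ty":0.5,"tz":0,"ax":0,"ay":0,"az":0,"grip":0},
    {"tx":3.83,"ty":0.5,"tz":0,"ax":0,"ay":0,"az":0,"grip":0},
    {"tx":3.83,"ty":0.5,"tz":0,"ax":0,"ay":0,"az":0,"grip":0},
    {"tx":3.83,"ty":0.5,"tz":0,"ax":0,"ay":0,"az":0,"grip":0},
    {"tx":3.83,"ty":0.5,"tz":0,"ax":0,"ay":0,"az":0,"grip":0},
    {"tx":3.83,"ty":0.5,"tz":0,"ax":0,"ay":0,"az":0,"grip":0}
  ]
}}

```text
t: 2.1
tool_pos: [0.5541, -0.1505, 0.4225]
orientation: [-3.141, 0.0, 1.106]
ft_force: [0.2, -0.4, 0.2]
width: 0.998
grasp_force: 0.0
```

Emit:
{"api": "servo_tool", "payload": {
  "targets": [
    {"tx":2.9,"ty":-2.35,"tz":0,"ax":0,"ay":0,"az":0,"grip":0},
    {"tx":2.9,"ty":-2.35,"tz":0,"ax":0,"ay":0,"az":0,"grip":0},
    {"tx":2.9,"ty":-2.35,"tz":2,"ax":0,"ay":0,"az":0,"grip":0},
    {"tx":2.9,"ty":-2.35,"tz":2,"ax":0,"ay":0,"az":0,"grip":0},
    {"tx":2.9,"ty":-2.35,"tz":2,"ax":0,"ay":0,"az":0,"grip":0},
    {"tx":2.9,"ty":-2.35,"tz":2,"ax":0,"ay":0,"az":0,"grip":0}
  ]
}}

```text
t: 2.7
tool_pos: [0.5049, 0.0681, 0.3419]
orientation: [3.141, 0.0, 1.106]
ft_force: [0.4, -0.3, 0.1]
width: 1.0
grasp_force: 0.0
```

Emit:
{"api": "servo_tool", "payload": {
  "targets": [
    {"tx":2.9,"ty":-2.35,"tz":2,"ax":0,"ay":0,"az":0,"grip":0},
    {"tx":2.9,"ty":-2.35,"tz":2,"ax":0,"ay":0,"az":0,"grip":0},
    {"tx":2.9,"ty":-2.35,"tz":2,"ax":0,"ay":0,"az":0,"grip":0},
    {"tx":2.9,"ty":-2.35,"tz":2,"ax":0,"ay":0,"az":0,"grip":0},
    {"tx":2.9,"ty":-2.35,"tz":2,"ax":0,"ay":0,"az":0,"grip":0},
    {"tx":2.9,"ty":-2.35,"tz":2,"ax":0,"ay":0,"az":0,"grip":0},
    {"tx":2.9,"ty":-2.35,"tz":2,"ax":0,"ay":0,"az":0,"grip":0}
  ]
}}

```text
t: 3.4
tool_pos: [0.4492, 0.3232, 0.2017]
orientation: [3.141, 0.0, 1.105]
ft_force: [1.3, -0.3, -0.3]
width: 1.0
grasp_force: 0.0
```

```bash
python3 - <<'E'
from h import *
go([.444,.324,.0175],down(63.8))
E
```

```text
t 3.40 pos [0.449 0.323 0.202] rpy [3.141 0.    1.105] F [ 1.281 -0.258 -0.291] w 1.000 g 0.0
shift cm [-0.158 -0.499 18.419]
turn [ 0.     0.    -0.008]
```

Emit:
{"api": "servo_tool", "payload": {
  "targets": [
    {"tx":-0.16,"ty":-0.5,"tz":3.6,"ax":0,"ay":0,"az":-0.008,"grip":0.4},
    {"tx":0,"ty":0,"tz":3.6,"ax":0,"ay":0,"az":0,"grip":0.4},
    {"tx":0,"ty":0,"tz":3.6,"ax":0,"ay":0,"az":0,"grip":0.4},
    {"tx":0,"ty":0,"tz":3.6,"ax":0,"ay":0,"az":0,"grip":0.4},
    {"tx":0,"ty":0,"tz":2,"ax":0,"ay":0,"az":0,"grip":0.4},
    {"tx":0,"ty":0,"tz":1.2,"ax":0,"ay":0,"az":0,"grip":0.4},
    {"tx":0,"ty":0,"tz":0.8,"ax":0,"ay":0,"az":0,"grip":0.4},
    {"tx":0,"ty":0,"tz":0,"ax":0,"ay":0,"az":0,"grip":0.4}
  ],
  "force": 40
}}

```text
t: 4.2
tool_pos: [0.4443, 0.3229, 0.0183]
orientation: [-3.141, 0.0, 1.114]
ft_force: [-0.5, 0.7, 0.3]
width: 0.598
grasp_force: 0.0
```

Emit:
{"api": "servo_tool", "payload": {
  "targets": [
    {"tx":0,"ty":0,"tz":0,"ax":0,"ay":0,"az":0,"grip":1},
    {"tx":0,"ty":0,"tz":0,"ax":0,"ay":0,"az":0,"grip":1},
    {"tx":0,"ty":0,"tz":0,"ax":0,"ay":0,"az":0,"grip":1},
    {"tx":0,"ty":0,"tz":0,"ax":0,"ay":0,"az":0,"grip":1},
    {"tx":0,"ty":0,"tz":0,"ax":0,"ay":0,"az":0,"grip":1},
    {"tx":0,"ty":0,"tz":0,"ax":0,"ay":0,"az":0,"grip":1}
  ]
}}

```text
t: 4.8
tool_pos: [0.4445, 0.3229, 0.0187]
orientation: [3.141, -0.0, 1.114]
ft_force: [1.0, -0.0, 0.4]
width: 0.083
grasp_force: 0.0
```

```bash
python3 - <<'E'
from h import *
go([.444,.324,.0175],down(63.8))
shot("top")
E
```

```text
t 4.80 pos [0.444 0.323 0.019] rpy [ 3.141 -0.     1.114] F [ 0.967 -0.039  0.42 ] w 0.083 g 0.0
shift cm [ 0.076 -0.09   0.122]
turn [ 0. -0.  0.]
```

```bash
python3 - <<'E'
from h import *
t=last("top");s=shot("scene")
go()
a=t["pixels"][230:350,160:310]; b=s["pixels"][170:290,340:490]
A=np.hstack([cv2.resize(x,None,fx=2.66,fy=3,interpolation=2) for x in(a,b)])
cv2.imwrite("pics/d1.png",A[...,::-1]);print(A.shape,proj(t,[.4443,.323,.019]),proj(s,[.4443,.323,.019]))
E
```

```text
t 4.90 pos [0.444 0.323 0.019] rpy [-3.142 -0.     1.114] F [-0.271  0.066  0.081] w 0.007 g 0.0
(360, 798, 3) [219.298 288.356] [413.511 232.836]
```

View pics/d1.png

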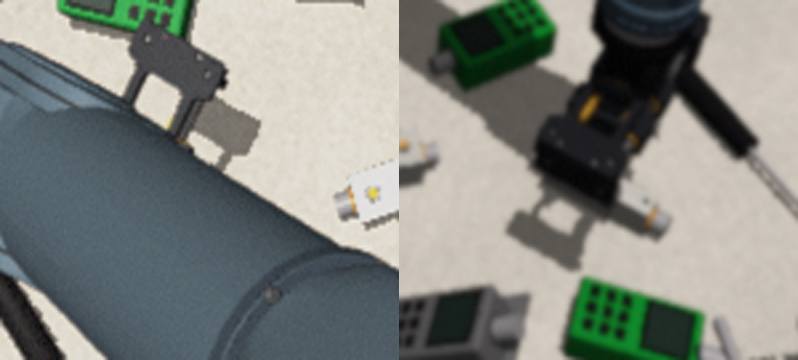

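The scene half of d1 shows the coupler still in place under the hand, with its left connector at (660,222). The fingers shut without touching it, so the gripping pads must start above the finger tips. I'll open, go lower and close again.

Emit:
{"api": "servo_tool", "payload": {
  "targets": [
    {"tx":0,"ty":0,"tz":0,"ax":0,"ay":0,"az":0,"grip":0.4},
    {"tx":0,"ty":0,"tz":0,"ax":0,"ay":0,"az":0,"grip":0.4},
    {"tx":0,"ty":0,"tz":0,"ax":0,"ay":0,"az":0,"grip":0.4},
    {"tx":0,"ty":0,"tz":0,"ax":0,"ay":0,"az":0,"grip":0.4},
    {"tx":0,"ty":0,"tz":0,"ax":0,"ay":0,"az":0,"grip":0.4},
    {"tx":0,"ty":0,"tz":0,"ax":0,"ay":0,"az":0,"grip":0.4},
    {"tx":0.0,"ty":-0.05,"tz":0.5,"ax":0,"ay":0,"az":0,"grip":0.4},
    {"tx":0,"ty":0,"tz":0.6,"ax":0,"ay":0,"az":0,"grip":0.4}
  ]
}}

```text
t: 5.7
tool_pos: [0.444, 0.3232, 0.0073]
orientation: [3.141, -0.0, 1.114]
ft_force: [-0.2, -0.2, -0.9]
width: 0.604
grasp_force: 0.0
```

Emit:
{"api": "servo_tool", "payload": {
  "targets": [
    {"tx":0,"ty":0,"tz":0,"ax":0,"ay":0,"az":0,"grip":1},
    {"tx":0,"ty":0,"tz":0,"ax":0,"ay":0,"az":0,"grip":1},
    {"tx":0,"ty":0,"tz":0,"ax":0,"ay":0,"az":0,"grip":1},
    {"tx":0,"ty":0,"tz":0,"ax":0,"ay":0,"az":0,"grip":1},
    {"tx":0,"ty":0,"tz":0,"ax":0,"ay":0,"az":0,"grip":1},
    {"tx":0,"ty":0,"tz":0,"ax":0,"ay":0,"az":0,"grip":1}
  ]
}}

```text
t: 6.3
tool_pos: [0.444, 0.3232, 0.0077]
orientation: [3.141, -0.0, 1.114]
ft_force: [0.7, -0.4, 0.9]
width: 0.079
grasp_force: 0.0
```

Still nothing between the fingers. I'll lift, turn the hand side-on to the scene camera, and check the fingers and coupler against the projection.

Emit:
{"api": "servo_tool", "payload": {
  "targets": [
    {"tx":0,"ty":0,"tz":-4,"ax":0,"ay":0,"az":0,"grip":0},
    {"tx":0,"ty":0,"tz":-4,"ax":0,"ay":0,"az":0.14,"grip":0},
    {"tx":0,"ty":0,"tz":-3,"ax":0,"ay":0,"az":0.14,"grip":0},
    {"tx":0,"ty":0,"tz":-2,"ax":0,"ay":0,"az":0.14,"grip":0},
    {"tx":0,"ty":0,"tz":0,"ax":0,"ay":0,"az":0.14,"grip":0},
    {"tx":0,"ty":0,"tz":0,"ax":0,"ay":0,"az":0.14,"grip":0},
    {"tx":0,"ty":0,"tz":0,"ax":0,"ay":0,"az":0.14,"grip":0},
    {"tx":0,"ty":0,"tz":0,"ax":0,"ay":0,"az":0.14,"grip":0}
  ]
}}

```text
t: 7.1
tool_pos: [0.4439, 0.3231, 0.1378]
orientation: [-3.141, -0.0, 0.128]
ft_force: [0.8, 0.6, -0.4]
width: 0.779
grasp_force: 0.0
```

```bash
python3 - <<'E'
from h import *
t=shot("top");s=shot("scene")
go()
o=manip.get_obs();p=o["tool_pos"];R=Rn.from_euler("xyz",o["orientation"]).as_matrix()
a=t["pixels"][230:350,160:310]; b=s["pixels"][130:280,340:490].copy()
b=cv2.resize(b,None,fx=4,fy=4,interpolation=2)
for q in(p,p+R[:,1]*.044,p-R[:,1]*.044,p-.019*R[:,2]):
    c=(proj(s,q)-[340,130]+.5)*4; cv2.drawMarker(b,(int(c[0]),int(c[1])),(255,0,0),0,10)
    print(proj(s,q),proj(t,q))
cv2.imwrite("pics/d2.png",b[...,::-1])
E
```

```text
t 7.20 pos [0.444 0.323 0.138] rpy [ 3.141 -0.     0.133] F [ 0.605 -1.039 -0.318] w 0.870 g 0.0
[423.193 198.654] [207.704 287.239]
[402.919 198.604] [230.468 284.657]
[443.453 198.703] [184.89  289.826]
[424.906 192.584] [205.593 286.997]
```

View pics/d2.png

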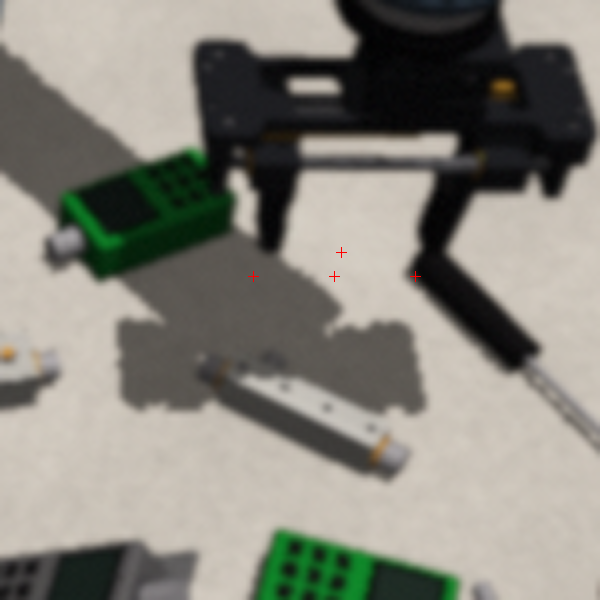

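d2 shows the fingertips at about (268,248) and (432,255), some 27 crop pixels above the projected TCP at (334,276). The real tips therefore seem to end about 20 mm short of the stated TCP. The coupler hasn't moved, with its centre near (305,405). I'll turn back and descend in small steps, watching the force.

Emit:
{"api": "servo_tool", "payload": {
  "targets": [
    {"tx":0,"ty":0,"tz":1.6,"ax":0,"ay":0,"az":-0.14,"grip":0.25},
    {"tx":0,"ty":0,"tz":1.6,"ax":0,"ay":0,"az":-0.14,"grip":0.25},
    {"tx":0,"ty":0,"tz":1.6,"ax":0,"ay":0,"az":-0.14,"grip":0.25},
    {"tx":0,"ty":0,"tz":1.6,"ax":0,"ay":0,"az":-0.14,"grip":0.25},
    {"tx":0,"ty":0,"tz":1.6,"ax":0,"ay":0,"az":-0.14,"grip":0.25},
    {"tx":0,"ty":0,"tz":1.6,"ax":0,"ay":0,"az":-0.14,"grip":0.25},
    {"tx":0,"ty":0,"tz":1.6,"ax":0,"ay":0,"az":-0.14,"grip":0.25},
    {"tx":0,"ty":0,"tz":1,"ax":0,"ay":0,"az":0,"grip":0.25}
  ]
}}

```text
t: 8.0
tool_pos: [0.4435, 0.3227, 0.0144]
orientation: [-3.14, 0.001, 1.118]
ft_force: [-0.2, 0.4, -1.0]
width: 0.751
grasp_force: 0.0
```

Emit:
{"api": "servo_tool", "payload": {
  "targets": [
    {"tx":0,"ty":0,"tz":0.6,"ax":0,"ay":0,"az":0,"grip":0.25},
    {"tx":0,"ty":0,"tz":0.3,"ax":0,"ay":0,"az":0,"grip":0.25}
  ]
}}

```text
t: 8.2
tool_pos: [0.4439, 0.3232, 0.0064]
orientation: [-3.142, 0.0, 1.112]
ft_force: [0.8, -0.2, 0.3]
width: 0.753
grasp_force: 0.0
```

Emit:
{"api": "servo_tool", "payload": {
  "targets": [
    {"tx":0,"ty":0,"tz":0.2,"ax":0,"ay":0,"az":0,"grip":0.25},
    {"tx":0,"ty":0,"tz":0.1,"ax":0,"ay":0,"az":0,"grip":0.25}
  ]
}}

```text
t: 8.4
tool_pos: [0.4442, 0.3235, 0.004]
orientation: [3.141, -0.001, 1.113]
ft_force: [-0.5, -0.3, 0.8]
width: 0.748
grasp_force: 0.0
```

Emit:
{"api": "servo_tool", "payload": {
  "targets": [
    {"tx":0,"ty":0,"tz":0.3,"ax":0,"ay":0,"az":0,"grip":0.25},
    {"tx":0,"ty":0,"tz":0.2,"ax":0,"ay":0,"az":0,"grip":0.25}
  ]
}}

```text
t: 8.6
tool_pos: [0.4441, 0.3232, -0.0013]
orientation: [3.141, -0.0, 1.114]
ft_force: [0.5, 0.6, -0.3]
width: 0.752
grasp_force: 0.0
```

Emit:
{"api": "servo_tool", "payload": {
  "targets": [
    {"tx":0,"ty":0,"tz":0.2,"ax":0,"ay":0,"az":0,"grip":0.25},
    {"tx":0,"ty":0,"tz":0.1,"ax":0,"ay":0,"az":0,"grip":0.25}
  ]
}}

```text
t: 8.8
tool_pos: [0.4439, 0.3231, -0.0046]
orientation: [-3.142, 0.0, 1.114]
ft_force: [0.4, -0.2, 0.0]
width: 0.75
grasp_force: 0.0
```

The TCP now reads below the bench with no contact, so the tip reading really is offset. I'll keep going until the fingers touch the bench, to measure the offset.

Emit:
{"api": "servo_tool", "payload": {
  "targets": [
    {"tx":0,"ty":0,"tz":0.3,"ax":0,"ay":0,"az":0,"grip":0.25},
    {"tx":0,"ty":0,"tz":0.3,"ax":0,"ay":0,"az":0,"grip":0.25},
    {"tx":0,"ty":0,"tz":0.2,"ax":0,"ay":0,"az":0,"grip":0.25}
  ]
}}

```text
t: 9.1
tool_pos: [0.4438, 0.323, -0.0127]
orientation: [-3.141, 0.0, 1.114]
ft_force: [0.6, -0.1, -1.4]
width: 0.748
grasp_force: 0.0
```

Emit:
{"api": "servo_tool", "payload": {
  "targets": [
    {"tx":0,"ty":0,"tz":0.2,"ax":0,"ay":0,"az":0,"grip":0.25},
    {"tx":0,"ty":0,"tz":0.1,"ax":0,"ay":0,"az":0,"grip":0.25}
  ]
}}

```text
t: 9.3
tool_pos: [0.4439, 0.3231, -0.0156]
orientation: [-3.141, 0.0, 1.114]
ft_force: [-0.3, 0.7, -0.7]
width: 0.751
grasp_force: 0.0
```

Emit:
{"api": "servo_tool", "payload": {
  "targets": [
    {"tx":0,"ty":0,"tz":0.2,"ax":0,"ay":0,"az":0,"grip":0.25},
    {"tx":0,"ty":0,"tz":0.1,"ax":0,"ay":0,"az":0,"grip":0.25}
  ]
}}

```text
t: 9.5
tool_pos: [0.4439, 0.3231, -0.0186]
orientation: [-3.142, 0.0, 1.114]
ft_force: [-0.2, -0.6, 1.1]
width: 0.748
grasp_force: 0.0
```

Emit:
{"api": "servo_tool", "payload": {
  "targets": [
    {"tx":0,"ty":0,"tz":0.15,"ax":0,"ay":0,"az":0,"grip":0.25},
    {"tx":0,"ty":0,"tz":0,"ax":0,"ay":0,"az":0,"grip":0.25}
  ]
}}

```text
t: 9.7
tool_pos: [0.4438, 0.3231, -0.0201]
orientation: [-3.141, 0.0, 1.114]
ft_force: [0.5, 0.1, -0.4]
width: 0.749
grasp_force: 0.0
```

Emit:
{"api": "servo_tool", "payload": {
  "targets": [
    {"tx":0,"ty":0,"tz":0.15,"ax":0,"ay":0,"az":0,"grip":0.25},
    {"tx":0,"ty":0,"tz":0,"ax":0,"ay":0,"az":0,"grip":0.25}
  ]
}}

```text
t: 9.9
tool_pos: [0.4439, 0.3231, -0.0215]
orientation: [-3.142, 0.0, 1.114]
ft_force: [-0.2, -0.7, -0.1]
width: 0.749
grasp_force: 0.0
```

Emit:
{"api": "servo_tool", "payload": {
  "targets": [
    {"tx":0,"ty":0,"tz":0.15,"ax":0,"ay":0,"az":0,"grip":0.25},
    {"tx":0,"ty":0,"tz":0,"ax":0,"ay":0,"az":0,"grip":0.25}
  ]
}}

```text
t: 10.1
tool_pos: [0.4439, 0.3231, -0.023]
orientation: [-3.142, 0.0, 1.114]
ft_force: [-0.2, 0.8, 0.1]
width: 0.754
grasp_force: 0.0
```

Emit:
{"api": "servo_tool", "payload": {
  "targets": [
    {"tx":0,"ty":0,"tz":0.1,"ax":0,"ay":0,"az":0,"grip":0.25},
    {"tx":0,"ty":0,"tz":0,"ax":0,"ay":0,"az":0,"grip":0.25}
  ]
}}

```text
t: 10.3
tool_pos: [0.4439, 0.3231, -0.024]
orientation: [-3.142, 0.0, 1.114]
ft_force: [0.7, 0.6, 0.3]
width: 0.754
grasp_force: 0.0
```

Emit:
{"api": "servo_tool", "payload": {
  "targets": [
    {"tx":0,"ty":0,"tz":0.15,"ax":0,"ay":0,"az":0,"grip":0.25},
    {"tx":0,"ty":0,"tz":0,"ax":0,"ay":0,"az":0,"grip":0.25}
  ]
}}

```text
t: 10.5
tool_pos: [0.4439, 0.3231, -0.0255]
orientation: [-3.142, 0.0, 1.114]
ft_force: [0.0, 0.3, -0.9]
width: 0.75
grasp_force: 0.0
```

Emit:
{"api": "servo_tool", "payload": {
  "targets": [
    {"tx":0,"ty":0,"tz":0.15,"ax":0,"ay":0,"az":0,"grip":0.25},
    {"tx":0,"ty":0,"tz":0,"ax":0,"ay":0,"az":0,"grip":0.25}
  ]
}}

```text
t: 10.7
tool_pos: [0.444, 0.3231, -0.0257]
orientation: [3.141, 0.001, 1.114]
ft_force: [-3.2, -3.1, 16.7]
width: 0.745
grasp_force: 8.1
```

Emit:
{"api": "servo_tool", "payload": {
  "targets": [
    {"tx":0,"ty":0,"tz":0.15,"ax":0,"ay":0,"az":0,"grip":0.25},
    {"tx":0,"ty":0,"tz":0,"ax":0,"ay":0,"az":0,"grip":0.25}
  ]
}}

```text
t: 10.9
tool_pos: [0.444, 0.3232, -0.0257]
orientation: [3.14, 0.001, 1.114]
ft_force: [-7.3, -8.7, 33.8]
width: 0.75
grasp_force: 17.0
```

Bench contact comes at a reported z of -0.0256, so the real fingertips sit 25.6 mm above the reported TCP. I'll lift 12 mm so the tips are 9 mm above the bench, then grip.

Emit:
{"api": "servo_tool", "payload": {
  "targets": [
    {"tx":0.05,"ty":0,"tz":-0.6,"ax":0,"ay":0,"az":0,"grip":0.25},
    {"tx":0,"ty":0,"tz":-0.6,"ax":0,"ay":0,"az":0,"grip":1},
    {"tx":0,"ty":0,"tz":0,"ax":0,"ay":0,"az":0,"grip":1},
    {"tx":0,"ty":0,"tz":0,"ax":0,"ay":0,"az":0,"grip":1},
    {"tx":0,"ty":0,"tz":0,"ax":0,"ay":0,"az":0,"grip":1},
    {"tx":0,"ty":0,"tz":0,"ax":0,"ay":0,"az":0,"grip":1},
    {"tx":0,"ty":0,"tz":0,"ax":0,"ay":0,"az":0,"grip":1},
    {"tx":0,"ty":0,"tz":0,"ax":0,"ay":0,"az":0,"grip":1}
  ],
  "force": 40
}}

```text
t: 11.7
tool_pos: [0.4438, 0.3236, -0.0167]
orientation: [-3.141, 0.0, 1.114]
ft_force: [0.0, -0.3, -1.8]
width: 0.247
grasp_force: 40.0
```

Emit:
{"api": "servo_tool", "payload": {
  "targets": [
    {"tx":0,"ty":0,"tz":0,"ax":0,"ay":0,"az":0,"grip":1},
    {"tx":0,"ty":0,"tz":0,"ax":0,"ay":0,"az":0,"grip":1}
  ]
}}

```text
t: 11.9
tool_pos: [0.444, 0.3232, -0.0167]
orientation: [-3.141, 0.001, 1.114]
ft_force: [-0.0, -0.7, -3.2]
width: 0.243
grasp_force: 40.0
```

Emit:
{"api": "servo_tool", "payload": {
  "targets": [
    {"tx":0,"ty":0,"tz":-1.5,"ax":0,"ay":0,"az":0,"grip":1},
    {"tx":0,"ty":0,"tz":-3,"ax":0,"ay":0,"az":0,"grip":1},
    {"tx":0,"ty":0,"tz":-3,"ax":0,"ay":0,"az":-0.118,"grip":1},
    {"tx":0,"ty":0,"tz":-3,"ax":0,"ay":0,"az":-0.118,"grip":1},
    {"tx":0,"ty":0,"tz":-3,"ax":0,"ay":0,"az":-0.118,"grip":1},
    {"tx":0,"ty":0,"tz":-1.5,"ax":0,"ay":0,"az":-0.118,"grip":1},
    {"tx":0,"ty":0,"tz":0,"ax":0,"ay":0,"az":-0.118,"grip":1}
  ]
}}

```text
t: 12.6
tool_pos: [0.4455, 0.3245, 0.1372]
orientation: [3.137, -0.002, 1.708]
ft_force: [0.3, -0.2, -3.3]
width: 0.245
grasp_force: 40.0
```

Emit:
{"api": "servo_tool", "payload": {
  "targets": [
    {"tx":-3.5,"ty":-0.15,"tz":0,"ax":0,"ay":0,"az":0,"grip":1},
    {"tx":-3.5,"ty":-0.15,"tz":0,"ax":0,"ay":0,"az":0,"grip":1},
    {"tx":-3.5,"ty":-0.15,"tz":0,"ax":0,"ay":0,"az":0,"grip":1},
    {"tx":-3.5,"ty":-0.15,"tz":0,"ax":0,"ay":0,"az":0,"grip":1},
    {"tx":-3.5,"ty":-0.15,"tz":0,"ax":0,"ay":0,"az":0,"grip":1},
    {"tx":-3.5,"ty":-0.15,"tz":0,"ax":0,"ay":0,"az":0,"grip":1},
    {"tx":-3.5,"ty":-0.15,"tz":0,"ax":0,"ay":0,"az":0,"grip":1}
  ]
}}

```text
t: 13.3
tool_pos: [0.4662, 0.0777, 0.1346]
orientation: [3.141, 0.001, 1.704]
ft_force: [0.6, -0.5, -3.1]
width: 0.242
grasp_force: 40.0
```

Emit:
{"api": "servo_tool", "payload": {
  "targets": [
    {"tx":-3.5,"ty":-0.15,"tz":0,"ax":0,"ay":0,"az":0,"grip":1},
    {"tx":-3.5,"ty":-0.15,"tz":0,"ax":0,"ay":0,"az":0,"grip":1},
    {"tx":-3.5,"ty":-0.15,"tz":0,"ax":0,"ay":0,"az":0,"grip":1},
    {"tx":-3.5,"ty":-0.15,"tz":0,"ax":0,"ay":0,"az":0,"grip":1},
    {"tx":-3.5,"ty":-0.15,"tz":0,"ax":0,"ay":0,"az":0,"grip":1},
    {"tx":-3,"ty":-0.15,"tz":0,"ax":0,"ay":0,"az":0,"grip":1},
    {"tx":0,"ty":0,"tz":0,"ax":0,"ay":0,"az":0,"grip":1}
  ]
}}

```text
t: 14.0
tool_pos: [0.4842, -0.1304, 0.1341]
orientation: [-3.141, 0.003, 1.697]
ft_force: [0.4, 0.0, -2.8]
width: 0.248
grasp_force: 40.0
```

```bash
python3 - <<'E'
from h import *
go([.4835,-.129,.045],down(97.5))
t=shot("top");s=shot("scene")
o=manip.get_obs();p=o["tool_pos"]
# coupler centre expected = p + 31.7mm up; end connectors +-66 mm along heading
c=p+[0,0,.0317];h=np.radians(-82.5);x=np.array([np.cos(h),np.sin(h),0])
b=s["pixels"][140:290,140:340];b=cv2.resize(b,None,fx=4,fy=4,interpolation=2)
for q in(c+.066*x,c-.066*x,c+.05*x+[0,0,.015],c-.05*x+[0,0,.015]):
    print(proj(s,q)); w=(proj(s,q)-[140,140]+.5)*4; cv2.drawMarker(b,(int(w[0]),int(w[1])),(255,0,0),0,12)
cv2.imwrite("pics/d3.png",b[...,::-1])
E
```

```text
t 14.00 pos [ 0.484 -0.13   0.134] rpy [-3.141  0.003  1.697] F [ 0.365  0.014 -2.774] w 0.248 g 40.0
shift cm [ 0.176 -0.047  8.914]
turn [-0.     0.003 -0.005]
[183.152 182.41 ]
[245.032 182.655]
[189.103 177.39 ]
[236.571 177.581]
```

View pics/d3.png

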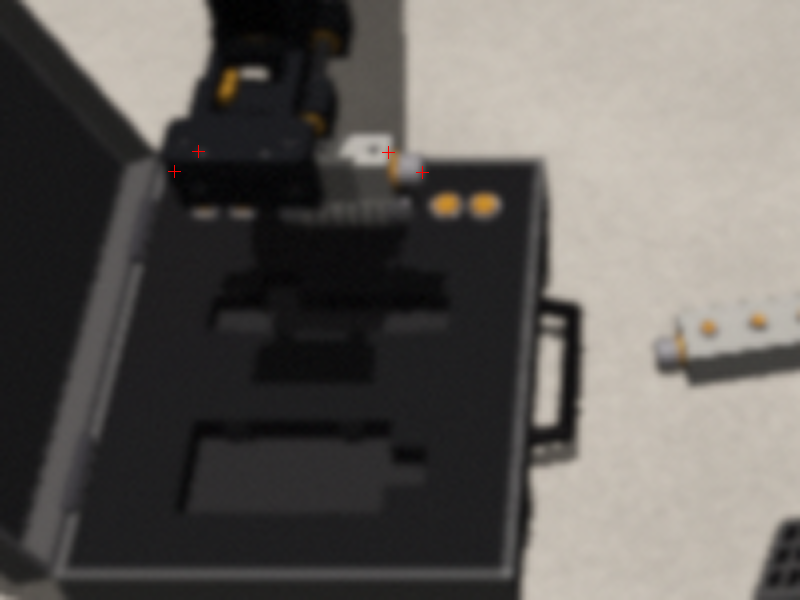

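The coupler's near end in d3, at (424,172), matches the marker at (422,172). The grasp is therefore as predicted, with the part centre 31.7 mm above the reported TCP. I'll fine-align and descend.

Emit:
{"api": "servo_tool", "payload": {
  "targets": [
    {"tx":0.18,"ty":-0.05,"tz":2,"ax":0,"ay":0.003,"az":-0.005,"grip":1},
    {"tx":0,"ty":0,"tz":2.5,"ax":0,"ay":0,"az":0,"grip":1},
    {"tx":0,"ty":0,"tz":2.5,"ax":0,"ay":0,"az":0,"grip":1},
    {"tx":0,"ty":0,"tz":2,"ax":0,"ay":0,"az":0,"grip":1},
    {"tx":0,"ty":0,"tz":1,"ax":0,"ay":0,"az":0,"grip":1},
    {"tx":0,"ty":0,"tz":0,"ax":0,"ay":0,"az":0,"grip":1}
  ]
}}

```text
t: 14.7
tool_pos: [0.4831, -0.1217, 0.0331]
orientation: [-3.14, -0.004, 1.711]
ft_force: [-0.6, -0.2, -3.0]
width: 0.244
grasp_force: 40.0
```

Emit:
{"api": "servo_tool", "payload": {
  "targets": [
    {"tx":0,"ty":0,"tz":0.2,"ax":0,"ay":0,"az":0,"grip":1},
    {"tx":0,"ty":0,"tz":0.2,"ax":0,"ay":0,"az":0,"grip":1},
    {"tx":0,"ty":0,"tz":0.1,"ax":0,"ay":0,"az":0,"grip":1}
  ]
}}

```text
t: 15.0
tool_pos: [0.4843, -0.1232, 0.0292]
orientation: [3.14, -0.002, 1.709]
ft_force: [-0.6, -0.2, -2.7]
width: 0.248
grasp_force: 40.0
```

```bash
python3 -c "
from h import *
go([.4835,-.129,.0215],down(97.5))"
```

```text
t 15.00 pos [ 0.484 -0.123  0.029] rpy [ 3.14  -0.002  1.709] F [-0.65  -0.198 -2.707] w 0.248 g 40.0
shift cm [-0.57 -0.16  0.77]
turn [ 0.001 -0.002  0.007]
```

Emit:
{"api": "servo_tool", "payload": {
  "targets": [
    {"tx":0,"ty":0,"tz":-0.5,"ax":0,"ay":0,"az":0,"grip":1},
    {"tx":-0.57,"ty":-0.16,"tz":0,"ax":0,"ay":-0.002,"az":0.007,"grip":1},
    {"tx":0,"ty":0,"tz":0,"ax":0,"ay":0,"az":0,"grip":1},
    {"tx":0,"ty":0,"tz":0,"ax":0,"ay":0,"az":0,"grip":1},
    {"tx":0,"ty":0,"tz":0,"ax":0,"ay":0,"az":0,"grip":1}
  ]
}}

```text
t: 15.5
tool_pos: [0.4829, -0.129, 0.0336]
orientation: [-3.142, -0.001, 1.702]
ft_force: [0.7, 0.1, -2.5]
width: 0.248
grasp_force: 40.0
```

```bash
python3 -c "
from h import *
go([.4835,-.129,.0215],down(97.5))"
```

```text
t 15.50 pos [ 0.483 -0.129  0.034] rpy [-3.142 -0.001  1.702] F [ 0.743  0.111 -2.538] w 0.248 g 40.0
shift cm [-0.013  0.058  1.209]
turn [-0.    -0.001 -0.   ]
```

Emit:
{"api": "servo_tool", "payload": {
  "targets": [
    {"tx":0,"ty":0.05,"tz":0.3,"ax":0,"ay":0,"az":0,"grip":1},
    {"tx":0,"ty":0,"tz":0.3,"ax":0,"ay":0,"az":0,"grip":1},
    {"tx":0,"ty":0,"tz":0,"ax":0,"ay":0,"az":0,"grip":1}
  ]
}}

```text
t: 15.8
tool_pos: [0.483, -0.1287, 0.027]
orientation: [-3.141, -0.001, 1.702]
ft_force: [0.1, 0.1, -2.8]
width: 0.249
grasp_force: 40.0
```

Emit:
{"api": "servo_tool", "payload": {
  "targets": [
    {"tx":0,"ty":0,"tz":0.2,"ax":0,"ay":0,"az":0,"grip":1},
    {"tx":0,"ty":0,"tz":0,"ax":0,"ay":0,"az":0,"grip":1}
  ]
}}

```text
t: 16.0
tool_pos: [0.4833, -0.1288, 0.0253]
orientation: [-3.141, -0.001, 1.702]
ft_force: [-0.0, 0.7, -3.3]
width: 0.247
grasp_force: 40.0
```

Emit:
{"api": "servo_tool", "payload": {
  "targets": [
    {"tx":0,"ty":0,"tz":0.2,"ax":0,"ay":0,"az":0,"grip":1},
    {"tx":0,"ty":0,"tz":0,"ax":0,"ay":0,"az":0,"grip":1}
  ]
}}

```text
t: 16.2
tool_pos: [0.4833, -0.1289, 0.0234]
orientation: [-3.141, -0.001, 1.702]
ft_force: [0.8, -0.4, -3.2]
width: 0.248
grasp_force: 40.0
```

The bottom is 6 mm into the cutout with no contact force, so it is aligned.

Emit:
{"api": "servo_tool", "payload": {
  "targets": [
    {"tx":0,"ty":0,"tz":0.15,"ax":0,"ay":0,"az":0,"grip":1},
    {"tx":0,"ty":0,"tz":0,"ax":0,"ay":0,"az":0,"grip":1}
  ]
}}

```text
t: 16.4
tool_pos: [0.4832, -0.1289, 0.022]
orientation: [-3.141, -0.001, 1.702]
ft_force: [0.3, 0.5, -2.9]
width: 0.248
grasp_force: 40.0
```

Emit:
{"api": "servo_tool", "payload": {
  "targets": [
    {"tx":0,"ty":0,"tz":0.1,"ax":0,"ay":0,"az":0,"grip":1},
    {"tx":0,"ty":0,"tz":0,"ax":0,"ay":0,"az":0,"grip":1}
  ]
}}

```text
t: 16.6
tool_pos: [0.4833, -0.1289, 0.0211]
orientation: [-3.141, -0.001, 1.702]
ft_force: [-1.2, -0.6, -1.7]
width: 0.246
grasp_force: 40.0
```

Emit:
{"api": "servo_tool", "payload": {
  "targets": [
    {"tx":0,"ty":0,"tz":0,"ax":0,"ay":0,"az":0,"grip":0.55},
    {"tx":0,"ty":0,"tz":0,"ax":0,"ay":0,"az":0,"grip":0.55},
    {"tx":0,"ty":0,"tz":0,"ax":0,"ay":0,"az":0,"grip":0.55},
    {"tx":0,"ty":0,"tz":-0.5,"ax":0,"ay":0,"az":0,"grip":0.55},
    {"tx":0,"ty":0,"tz":-2,"ax":0,"ay":0,"az":0,"grip":0.55},
    {"tx":0,"ty":0,"tz":-1.4,"ax":0,"ay":0,"az":0,"grip":1},
    {"tx":0,"ty":0,"tz":0,"ax":0,"ay":0,"az":0,"grip":1},
    {"tx":0,"ty":0,"tz":0,"ax":0,"ay":0,"az":0,"grip":1}
  ]
}}

```text
t: 17.4
tool_pos: [0.4836, -0.1292, 0.0603]
orientation: [3.141, -0.0, 1.701]
ft_force: [-0.3, -1.5, 0.5]
width: 0.2
grasp_force: 0.0
```

Emit:
{"api": "servo_tool", "payload": {
  "targets": [
    {"tx":0,"ty":0,"tz":0,"ax":0,"ay":0,"az":0,"grip":1},
    {"tx":0,"ty":0,"tz":0,"ax":0,"ay":0,"az":0,"grip":1},
    {"tx":0,"ty":0,"tz":0,"ax":0,"ay":0,"az":0,"grip":1},
    {"tx":0,"ty":0,"tz":0.7,"ax":0,"ay":0,"az":0,"grip":1},
    {"tx":0,"ty":0,"tz":0.5,"ax":0,"ay":0,"az":0,"grip":1},
    {"tx":0,"ty":0,"tz":0.3,"ax":0,"ay":0,"az":0,"grip":1}
  ]
}}

```text
t: 18.0
tool_pos: [0.483, -0.1288, 0.0442]
orientation: [-3.141, -0.001, 1.702]
ft_force: [-0.3, 0.3, -0.1]
width: 0.004
grasp_force: 0.0
```

```bash
python3 -c "
from h import *
go([.4835,-.129,.0354],down(97.5))"
```

```text
t 18.00 pos [ 0.483 -0.129  0.044] rpy [-3.141 -0.001  1.702] F [-0.325  0.311 -0.066] w 0.004 g 0.0
shift cm [-0.031  0.052  0.883]
turn [-0.001 -0.001  0.   ]
```

Now I'll push in 1.5–2 mm steps.

Emit:
{"api": "servo_tool", "payload": {
  "targets": [
    {"tx":0,"ty":0.05,"tz":0.2,"ax":0,"ay":0,"az":0,"grip":1},
    {"tx":0,"ty":0,"tz":0.15,"ax":0,"ay":0,"az":0,"grip":1}
  ]
}}

```text
t: 18.2
tool_pos: [0.4841, -0.1288, 0.0414]
orientation: [-3.142, -0.001, 1.702]
ft_force: [-0.7, -0.6, 2.8]
width: 0.005
grasp_force: 1.5
```

Emit:
{"api": "servo_tool", "payload": {
  "targets": [
    {"tx":0,"ty":0,"tz":0.15,"ax":0,"ay":0,"az":0,"grip":1},
    {"tx":0,"ty":0,"tz":0.15,"ax":0,"ay":0,"az":0,"grip":1}
  ]
}}

```text
t: 18.4
tool_pos: [0.4841, -0.1291, 0.0387]
orientation: [3.141, -0.0, 1.702]
ft_force: [-0.3, -0.4, 0.6]
width: 0.001
grasp_force: 0.9
```

Emit:
{"api": "servo_tool", "payload": {
  "targets": [
    {"tx":0,"ty":0,"tz":0.15,"ax":0,"ay":0,"az":0,"grip":1},
    {"tx":0,"ty":0,"tz":0,"ax":0,"ay":0,"az":0,"grip":1}
  ]
}}

```text
t: 18.6
tool_pos: [0.4839, -0.1288, 0.0369]
orientation: [-3.142, -0.001, 1.702]
ft_force: [0.5, -0.2, 0.1]
width: 0.003
grasp_force: 0.1
```

Emit:
{"api": "servo_tool", "payload": {
  "targets": [
    {"tx":0,"ty":0,"tz":0.15,"ax":0,"ay":0,"az":0,"grip":1},
    {"tx":0,"ty":0,"tz":0,"ax":0,"ay":0,"az":0,"grip":1}
  ]
}}

```text
t: 18.8
tool_pos: [0.4839, -0.1284, 0.0354]
orientation: [-3.142, -0.001, 1.702]
ft_force: [-0.1, 0.6, 0.1]
width: 0.007
grasp_force: 0.1
```

Emit:
{"api": "servo_tool", "payload": {
  "targets": [
    {"tx":0,"ty":0,"tz":0.15,"ax":0,"ay":0,"az":0,"grip":1},
    {"tx":0,"ty":0,"tz":0,"ax":0,"ay":0,"az":0,"grip":1}
  ]
}}

```text
t: 19.0
tool_pos: [0.4839, -0.1285, 0.0353]
orientation: [-3.141, -0.0, 1.702]
ft_force: [-6.1, 1.2, 19.8]
width: 0.007
grasp_force: 9.8
```

The coupler bottomed at reported z 0.0353, against 0.0354 expected, with about 20 N, so it is home. I'll retreat to above the analyser, opening the gripper.

Emit:
{"api": "servo_tool", "payload": {
  "targets": [
    {"tx":0,"ty":0,"tz":-1,"ax":0,"ay":0,"az":0,"grip":1},
    {"tx":0,"ty":0,"tz":-3,"ax":0,"ay":0,"az":0,"grip":1},
    {"tx":0,"ty":0,"tz":-4,"ax":0,"ay":0,"az":0,"grip":0},
    {"tx":0,"ty":0,"tz":-4,"ax":0,"ay":0,"az":0,"grip":0},
    {"tx":0,"ty":0,"tz":-3,"ax":0,"ay":0,"az":0,"grip":0}
  ]
}}

```text
t: 19.5
tool_pos: [0.4844, -0.1289, 0.1864]
orientation: [3.14, -0.0, 1.702]
ft_force: [0.3, -0.4, 0.4]
width: 0.254
grasp_force: 0.0
```

Emit:
{"api": "servo_tool", "payload": {
  "targets": [
    {"tx":3.07,"ty":2.12,"tz":0,"ax":0,"ay":0,"az":0,"grip":0},
    {"tx":3.07,"ty":2.12,"tz":0,"ax":0,"ay":0,"az":0,"grip":0},
    {"tx":3.07,"ty":2.12,"tz":0,"ax":0,"ay":0,"az":0,"grip":0},
    {"tx":3.07,"ty":2.12,"tz":0,"ax":0,"ay":0,"az":0,"grip":0},
    {"tx":3.07,"ty":2.12,"tz":0,"ax":0,"ay":0,"az":0,"grip":0},
    {"tx":3.07,"ty":2.12,"tz":0,"ax":0,"ay":0,"az":0,"grip":0},
    {"tx":3.07,"ty":2.12,"tz":0,"ax":0,"ay":0,"az":0,"grip":0},
    {"tx":3.07,"ty":2.12,"tz":0,"ax":0,"ay":0,"az":0,"grip":0}
  ]
}}

```text
t: 20.3
tool_pos: [0.6205, 0.1378, 0.1842]
orientation: [-3.141, -0.001, 1.702]
ft_force: [1.1, -0.1, 0.7]
width: 0.977
grasp_force: 0.0
```

```bash
cat >> h.py <<'E'
ps=np.radians(81);sl=np.radians(35)
XA=np.array([np.cos(ps)*np.cos(sl),np.sin(ps)*np.cos(sl),np.sin(sl)]);ZA=np.array([-np.cos(ps)*np.sin(sl),-np.sin(ps)*np.sin(sl),np.cos(sl)]);YA=np.cross(ZA,XA)
RA=Rn.from_matrix(np.c_[XA,-YA,-ZA]); CA=np.array([.628,.1959,.0619])
E
python3 - <<'E'
from h import *
print(RA.as_euler("xyz"),CA+.12*ZA-.0256*ZA)
go(CA+.12*ZA-.0256*ZA,RA)
E
```

```text
[ 3.14159265 -0.61086524  1.41371669] [0.61952976 0.14242101 0.13922795]
t 20.30 pos [0.621 0.138 0.184] rpy [-3.141 -0.001  1.702] F [ 1.114 -0.056  0.716] w 0.977 g 0.0
shift cm [ 0.467 -0.036  4.5  ]
turn [-0.088  0.606  0.279]
```

Emit:
{"api": "servo_tool", "payload": {
  "targets": [
    {"tx":0,"ty":0,"tz":0,"ax":-0.018,"ay":0.121,"az":0.056,"grip":0},
    {"tx":0,"ty":0,"tz":0,"ax":-0.018,"ay":0.121,"az":0.056,"grip":0},
    {"tx":0,"ty":0,"tz":0,"ax":-0.018,"ay":0.121,"az":0.056,"grip":0},
    {"tx":0,"ty":0,"tz":0,"ax":-0.018,"ay":0.121,"az":0.056,"grip":0},
    {"tx":0,"ty":0,"tz":0,"ax":-0.018,"ay":0.121,"az":0.056,"grip":0},
    {"tx":0,"ty":0,"tz":0,"ax":0,"ay":0,"az":0,"grip":0},
    {"tx":0,"ty":0,"tz":0,"ax":0,"ay":0,"az":0,"grip":0},
    {"tx":0,"ty":0,"tz":0,"ax":0,"ay":0,"az":0,"grip":0}
  ]
}}

```text
t: 21.1
tool_pos: [0.62, 0.139, 0.1856]
orientation: [3.137, -0.609, 1.419]
ft_force: [0.1, 0.2, 0.3]
width: 0.999
grasp_force: 0.0
```

```bash
python3 - <<'E'
from h import *
go(CA+.12*ZA-.0256*ZA,RA)
s=shot("scene","e1.png");t=shot("top","e1t.png")
o=manip.get_obs();p=o["tool_pos"];R=Rn.from_euler("xyz",o["orientation"]).as_matrix()
for nm,im in(("scene",s),("top",t)):
    print(nm)
    for sg in(1,-1):
        q=p+sg*.049*R[:,1]
        print(" side",sg,"x %.3f"%q[0],"axis",proj(im,q-.0256*R[:,2]),"worldz",proj(im,q+[0,0,.0256]),"rep",proj(im,q), "up axis+40",proj(im,q-.0656*R[:,2]))
    g=im["pixels"].max(2); P=proj(im,p); u0,v0=int(P[0])-30,int(P[1])-30
    print(u0,v0)
    for r in range(0,56,2): print(v0+r,"".join("#" if a<32 else "+" if a<60 else "-" if a<110 else "." for a in g[v0+r,u0:u0+70]))
E
```

```text
t 21.10 pos [0.62  0.139 0.186] rpy [ 3.137 -0.609  1.419] F [0.139 0.243 0.267] w 0.999 g 0.0
shift cm [-2.387 -0.118  3.992]
turn [0.001 0.001 0.004]
scene
 side 1 x 0.668 axis [315.403 251.939] worldz [323.353 252.355] rep [323.131 260.645] up axis+40 [302.762 237.699]
 side -1 x 0.572 axis [329.973 212.174] worldz [337.489 212.275] rep [336.951 220.951] up axis+40 [318.595 197.865]
300 210
210 ....----................-+########-...................................
212 ....---...................-###++--....................................
214 ...---................................................................
216 ..----................................................................
218 ++++-.................................................................
220 #+##+-................................................................
222 ######+-..............................................................
224 #######+-.........................................---.................
226 #######+-.............................------------....................
228 #######++---------......
[... 3039 characters left out ...]
.....---.....-+++++++++++
202 +++-+++++-----+++-------.--+---....................--....-++++++++++++
204 +++++-+++-----+#+---#+---------..................-.-.....-++++++++++++
206 ++++++++---..------+++---++----................-----.....++++++-+++++#
208 #+++++++-----++----------++---................--...--...-++++++++++++#
210 ----+++------+++--+++-.-----.--...............---.--...-++++++++++####
212 --------.----++---+#+--+++----.................-.---...-++++++++++#+++
214 ++++++---------.-------+++---.................--.......-+++++++++++++#
216 ---+++++++++--------.---------++++++++-++++++++++++----++++++-....--++
218 ----------+++++++++-----------+++++++++++++++-+++++++++++++++--....-+-
```

The near fingertip is at scene (316,250), matching a tip 25.6 mm short along the tool axis (predicted 315,252). I'll approach the analyser along its normal.

Emit:
{"api": "servo_tool", "payload": {
  "targets": [
    {"tx":-0.8,"ty":-0.04,"tz":1.3,"ax":0,"ay":0,"az":0.004,"grip":0},
    {"tx":-0.8,"ty":-0.04,"tz":1.3,"ax":0,"ay":0,"az":0,"grip":0},
    {"tx":-0.8,"ty":-0.04,"tz":1.3,"ax":0,"ay":0,"az":0,"grip":0},
    {"tx":0,"ty":0,"tz":2.5,"ax":0,"ay":0,"az":0,"grip":0},
    {"tx":0,"ty":0,"tz":2.5,"ax":0,"ay":0,"az":0,"grip":0},
    {"tx":0,"ty":0,"tz":1,"ax":0,"ay":0,"az":0,"grip":0},
    {"tx":0,"ty":0,"tz":0,"ax":0,"ay":0,"az":0,"grip":0},
    {"tx":0,"ty":0,"tz":0,"ax":0,"ay":0,"az":0,"grip":0}
  ]
}}

```text
t: 22.0
tool_pos: [0.625, 0.1733, 0.0895]
orientation: [-3.141, -0.611, 1.408]
ft_force: [0.8, -0.7, 0.7]
width: 0.999
grasp_force: 0.0
```

```bash
python3 - <<'E'
from h import *
go(CA-.002*ZA-.0256*ZA,RA)
E
```

```text
t 22.00 pos [0.625 0.173 0.09 ] rpy [-3.141 -0.611  1.408] F [ 0.787 -0.726  0.654] w 0.999 g 0.0
shift cm [ 0.286 -0.071  6.332]
turn [ 0.002  0.    -0.004]
```

Emit:
{"api": "servo_tool", "payload": {
  "targets": [
    {"tx":0.29,"ty":-0.07,"tz":1.5,"ax":0.002,"ay":0,"az":-0.004,"grip":0},
    {"tx":0,"ty":0,"tz":1.5,"ax":0,"ay":0,"az":0,"grip":0},
    {"tx":0,"ty":0,"tz":1,"ax":0,"ay":0,"az":0,"grip":0},
    {"tx":0,"ty":0,"tz":0,"ax":0,"ay":0,"az":0,"grip":0}
  ]
}}

```text
t: 22.4
tool_pos: [0.6268, 0.2, 0.0569]
orientation: [-3.139, -0.611, 1.414]
ft_force: [-0.1, 1.0, 0.3]
width: 1.002
grasp_force: 0.0
```

Emit:
{"api": "servo_tool", "payload": {
  "targets": [
    {"tx":0,"ty":0,"tz":0.6,"ax":0,"ay":0,"az":0,"grip":0},
    {"tx":0,"ty":0,"tz":0.6,"ax":0,"ay":0,"az":0,"grip":0},
    {"tx":0,"ty":0,"tz":0.6,"ax":0,"ay":0,"az":0,"grip":0},
    {"tx":0,"ty":0,"tz":0.5,"ax":0,"ay":0,"az":0,"grip":0},
    {"tx":0,"ty":0,"tz":0,"ax":0,"ay":0,"az":0,"grip":0},
    {"tx":0,"ty":0,"tz":0,"ax":0,"ay":0,"az":0,"grip":0}
  ]
}}

```text
t: 23.0
tool_pos: [0.6301, 0.2117, 0.0395]
orientation: [-3.141, -0.611, 1.413]
ft_force: [0.7, 0.8, -0.7]
width: 1.001
grasp_force: 0.0
```

```bash
python3 - <<'E'
from h import *
go(CA-.002*ZA-.0256*ZA,RA)
E
```

```text
t 23.00 pos [0.63  0.212 0.039] rpy [-3.141 -0.611  1.413] F [ 0.702  0.788 -0.659] w 1.001 g 0.0
shift cm [-0.021  0.037  0.008]
turn [-0.  0. -0.]
```

Now close on it, taking out the offset first.

Emit:
{"api": "servo_tool", "payload": {
  "targets": [
    {"tx":0,"ty":0.04,"tz":0,"ax":0,"ay":0,"az":0,"grip":1},
    {"tx":0,"ty":0,"tz":0,"ax":0,"ay":0,"az":0,"grip":1},
    {"tx":0,"ty":0,"tz":0,"ax":0,"ay":0,"az":0,"grip":1},
    {"tx":0,"ty":0,"tz":0,"ax":0,"ay":0,"az":0,"grip":1},
    {"tx":0,"ty":0,"tz":0,"ax":0,"ay":0,"az":0,"grip":1},
    {"tx":0,"ty":0,"tz":0,"ax":0,"ay":0,"az":0,"grip":1},
    {"tx":0,"ty":0,"tz":0,"ax":0,"ay":0,"az":0,"grip":1},
    {"tx":0,"ty":0,"tz":0,"ax":0,"ay":0,"az":0,"grip":1}
  ],
  "force": 40
}}

```text
t: 23.8
tool_pos: [0.6307, 0.2115, 0.0396]
orientation: [3.141, -0.611, 1.413]
ft_force: [0.6, -1.3, 1.1]
width: 0.626
grasp_force: 39.9
```

```bash
python3 - <<'E'
from h import *
go(CA-.002*ZA-.0256*ZA,RA)
E
```

```text
t 23.80 pos [0.631 0.212 0.04 ] rpy [ 3.141 -0.611  1.413] F [ 0.563 -1.319  1.085] w 0.626 g 39.9
shift cm [-0.019 -0.025  0.025]
turn [ 0.  0. -0.]
```

The width reads 55 mm, so it is gripped. I'll lift along the normal and then level out.

Emit:
{"api": "servo_tool", "payload": {
  "targets": [
    {"tx":0,"ty":0,"tz":-1,"ax":0,"ay":0,"az":0,"grip":1},
    {"tx":0,"ty":0,"tz":-2,"ax":0,"ay":0,"az":0,"grip":1},
    {"tx":0,"ty":0,"tz":-2.5,"ax":0,"ay":0,"az":0,"grip":1},
    {"tx":0,"ty":0,"tz":-2.5,"ax":0,"ay":0,"az":0,"grip":1},
    {"tx":0,"ty":0,"tz":-2,"ax":0,"ay":0,"az":0,"grip":1},
    {"tx":0,"ty":0,"tz":-1,"ax":0,"ay":0,"az":0,"grip":1}
  ]
}}

```text
t: 24.4
tool_pos: [0.621, 0.1474, 0.1307]
orientation: [3.14, -0.609, 1.413]
ft_force: [0.0, -0.1, -2.5]
width: 0.63
grasp_force: 39.9
```

Emit:
{"api": "servo_tool", "payload": {
  "targets": [
    {"tx":0,"ty":0,"tz":0,"ax":0.015,"ay":-0.101,"az":-0.0465,"grip":1},
    {"tx":0,"ty":0,"tz":0,"ax":0.015,"ay":-0.101,"az":-0.0465,"grip":1},
    {"tx":0,"ty":0,"tz":0,"ax":0.015,"ay":-0.101,"az":-0.0465,"grip":1},
    {"tx":0,"ty":0,"tz":0,"ax":0.015,"ay":-0.101,"az":-0.0465,"grip":1},
    {"tx":0,"ty":0,"tz":0,"ax":0.015,"ay":-0.101,"az":-0.0465,"grip":1},
    {"tx":0,"ty":0,"tz":0,"ax":0.015,"ay":-0.101,"az":-0.0465,"grip":1},
    {"tx":0,"ty":0,"tz":0,"ax":0,"ay":0,"az":0,"grip":1}
  ]
}}

```text
t: 25.1
tool_pos: [0.6191, 0.1557, 0.1302]
orientation: [-3.14, -0.003, 1.711]
ft_force: [0.6, 1.4, -2.3]
width: 0.634
grasp_force: 39.9
```

```bash
python3 - <<'E'
from h import *
go([.5936,-.1246,.12],down(97.5))
E
```

```text
t 25.10 pos [0.619 0.156 0.13 ] rpy [-3.14  -0.003  1.711] F [ 0.584  1.361 -2.344] w 0.634 g 39.9
shift cm [-27.399  -6.443   0.964]
turn [-0.002 -0.003  0.009]
```

Emit:
{"api": "servo_tool", "payload": {
  "targets": [
    {"tx":0,"ty":0,"tz":0,"ax":0,"ay":0,"az":0.009,"grip":1},
    {"tx":0,"ty":0,"tz":0,"ax":0,"ay":0,"az":0,"grip":1}
  ]
}}

```text
t: 25.3
tool_pos: [0.6205, 0.1469, 0.1288]
orientation: [-3.138, -0.001, 1.689]
ft_force: [1.0, -0.5, -2.4]
width: 0.63
grasp_force: 39.9
```

```bash
python3 - <<'E'
from h import *
go([.5936,-.1246,.12],down(97.5))
s=shot("scene","e2.png");t=shot("top","e2t.png")
o=manip.get_obs();p=o["tool_pos"];R=Rn.from_euler("xyz",o["orientation"]).as_matrix()
c=p-.0276*R[:,2];x=R[:,0];y=-R[:,1];z=-R[:,2]
im=s
for n,q in dict(conn_tip=c+.072*x,conn_base=c+.052*x,nearTopPlus=c+.052*x-.028*y+.018*z,nearBotPlus=c+.052*x-.028*y-.018*z,nearTopMin=c-.052*x-.028*y+.018*z,nearBotMin=c-.052*x-.028*y-.018*z,farTopMin=c-.052*x+.028*y+.018*z).items(): print(n,proj(im,q),proj(t,q))
P=proj(im,c).astype(int); u0,v0=P[0]-42,P[1]-22; g=im["pixels"].max(2)
print(u0,v0)
for r in range(0,50): print(v0+r,"".join("#" if a<32 else "+" if a<65 else "-" if a<120 else "=" if a<150 else "." for a in g[v0+r,u0:u0+95]))
E
```

```text
t 25.30 pos [0.621 0.147 0.129] rpy [-3.138 -0.001  1.689] F [ 0.965 -0.546 -2.408] w 0.630 g 39.9
shift cm [-26.646  -5.878   0.873]
turn [-0.003 -0.001 -0.013]
conn_tip [371.077 250.533] [263.989 200.459]
conn_base [360.68 250.4 ] [274.324 199.478]
nearTopPlus [362.16  256.921] [272.3   183.124]
nearBotPlus [360.589 267.731] [273.747 187.45 ]
nearTopMin [306.08  256.202] [326.729 178.003]
nearBotMin [306.372 267.033] [326.178 182.505]
farTopMin [306.89  232.491] [329.709 206.819]
291 228
228 -----------------------------+++###+##############+++---++++-..................................
229 --------------+++++++-++++++++++##++#++###########++-==--+++-..................................
230 --------------+++++++++++++++++++#+++++##########++--=.=-+++-..................................
231 --------------+++++++++++++++++++++++++##########+---=.=-+++-..................................
232 --------------------+++++++++++++++++++#########+---==.=-+++-..................................
233 ---------------------+++++++++++++++++++########+--===.=-+++-=.................................
234 -
[... 3694 characters left out ...]

271 ..............=----------------------------------+++-------=.....===---------------------------
272 ..............=----------------------------------++++---------------++++-----------------------
273 ...............----------------------------------+++++++++++++++++++++++-----------------------
274 ...............=--------------------------------++++++++++++++++++++++++-----------------------
275 ...............---------------------------------+++++++++++++++++++++++------------------------
276 ..............=---------------------------------+++++++++++++++++++++--------------------------
277 ..............=--------------------------------+++++++++++++++++++-----------------------------
```

Emit:
{"api": "servo_tool", "payload": {
  "targets": [
    {"tx":-3.3,"ty":-0.73,"tz":0,"ax":0,"ay":0,"az":0,"grip":1},
    {"tx":-3.3,"ty":-0.73,"tz":0,"ax":0,"ay":0,"az":0,"grip":1},
    {"tx":-3.3,"ty":-0.73,"tz":0,"ax":0,"ay":0,"az":0,"grip":1},
    {"tx":-3.3,"ty":-0.73,"tz":0,"ax":0,"ay":0,"az":0,"grip":1},
    {"tx":-3.3,"ty":-0.73,"tz":0,"ax":0,"ay":0,"az":0,"grip":1},
    {"tx":-3.3,"ty":-0.73,"tz":0,"ax":0,"ay":0,"az":0,"grip":1},
    {"tx":-3.3,"ty":-0.73,"tz":0,"ax":0,"ay":0,"az":0,"grip":1},
    {"tx":-3.3,"ty":-0.73,"tz":0,"ax":0,"ay":0,"az":0,"grip":1}
  ]
}}

```text
t: 26.2
tool_pos: [0.5941, -0.1228, 0.1294]
orientation: [-3.14, -0.001, 1.69]
ft_force: [-0.4, 0.3, -2.8]
width: 0.632
grasp_force: 39.9
```

Emit:
{"api": "servo_tool", "payload": {
  "targets": [
    {"tx":0,"ty":0,"tz":2.5,"ax":0,"ay":0,"az":0,"grip":1},
    {"tx":0,"ty":0,"tz":2.5,"ax":0,"ay":0,"az":0,"grip":1},
    {"tx":0,"ty":0,"tz":0.5,"ax":0,"ay":0,"az":0,"grip":1},
    {"tx":0,"ty":0,"tz":0,"ax":0,"ay":0,"az":0,"grip":1},
    {"tx":0,"ty":0,"tz":0,"ax":0,"ay":0,"az":0,"grip":1},
    {"tx":0,"ty":0,"tz":0,"ax":0,"ay":0,"az":0,"grip":1}
  ]
}}

```text
t: 26.8
tool_pos: [0.5957, -0.1198, 0.0759]
orientation: [-3.142, -0.0, 1.693]
ft_force: [0.2, -0.4, -2.0]
width: 0.637
grasp_force: 39.9
```

```bash
python3 - <<'E'
from h import *
go([.594,-.124,.0424],down(97.5))
s=shot("scene","e3.png")
o=manip.get_obs();p=o["tool_pos"];R=Rn.from_euler("xyz",o["orientation"]).as_matrix()
c=p-.0276*R[:,2];x=R[:,0];y=-R[:,1];z=-R[:,2];im=s
for n,q in dict(conn_tip=c+.072*x,nearTopPlus=c+.052*x-.028*y+.018*z,nearBotPlus=c+.052*x-.028*y-.018*z,nearTopMin=c-.052*x-.028*y+.018*z,nearBotMin=c-.052*x-.028*y-.018*z).items(): print(n,proj(im,q))
P=proj(im,c).astype(int); u0,v0=P[0]-42,P[1]-16; g=im["pixels"].max(2)
print(u0,v0)
for r in range(0,45,2): print(v0+r," ".join("%2x"%a for a in g[v0+r,u0:u0+88:2]))
E
```

```text
t 26.80 pos [ 0.596 -0.12   0.076] rpy [-3.142 -0.     1.693] F [ 0.208 -0.38  -1.965] w 0.637 g 39.9
shift cm [-0.392 -0.222  3.349]
turn [-0.    -0.    -0.009]
conn_tip [242.055 241.973]
nearTopPlus [229.514 247.51 ]
nearBotPlus [232.101 257.758]
nearTopMin [178.172 247.001]
nearBotMin [182.322 257.266]
165 225
225 5a 45 56 32 20 1f 1e 1f 1f 1f 1c 11 18 1b 17 15 12 13 17 29 1e 14 13 30 31 11  d 10 11  f 10 12 16 13 18 1f 1f 1e 22 20 20 1e 1f 1f
227 56 48 50 24 1f 1f 1f 1f 1f 1f 19  e 19 23 22 20 23 22 1f 26 1f 14 20 38 29 17 17 1b 1c 1c 1e 2e 4e 40 1e 1f 20 1e 20 1f 1f 1f 20 20
229 4f 4d 4b 21 1f 1f 1f 1f 1f 20 15  d 19 20 20 1d 1f 1e 1e 20 1d  f 1a 28 21 15  e  e 10 1a 1d 23 58 4c 20 1f 1f 20 1f 21 1f 20 1f 1f
231 4a 52 3a 1f 20 1f 20 1e 1d 1e 12  f 1d 22 1f 1f 22 20 1f 21 1a  d 19 21 1e 15 11  e 17 25 23 32 5b 46 1e 20 1f 20 20 1f 1f 20 1f 20
233 46 54 2f 20 1f 1e 20 1d 1f 1f 13 16 1e 20 22 20 21 20 21 20 1b  f 1d 20 1c 11  e 17 23 29 22 3a 5d 3e 1c 1e 1f 20 20 1f 20 20 20 1f
235 49 4e 26 20 20 20 1f 1f 20 20 1f 1e 1f 21 20 1f 21 21 21 1f 1f 1a 1f 20 1a  b  c 1b 28 27 22 44 5b 33
[... 1642 characters left out ...]
1c 17 18 1f 21 1f 21
261 1e 1f 20 20 20 20 1f 20 1f 1e  f 18 22 15 13 15 15 15 15 14 14 16 14 15 16 15 15 16 14 14 14 13 15 14 15 18 22 24 20 21 22 20 20 1f
263 1f 20 20 20 1f 1f 20 1f 20 1d  e 1b 1a 15 15 13 13 14 15 14 15 14 16 14 13 14 14 14 14 14 15 13 15 15 15 1a 1f 20 1f 1f 1f 1f 20 1f
265 1f 20 20 21 1e 20 1d 1f 1f 19  d 22 20 16 15 14 14 14 14 14 14 15 14 14 15 16 14 15 15 15 14 14 14 16 15 1b 20 1e 1f 1f 1e 20 1f 20
267 1e 20 20 20 1f 20 20 1e 1f 1b 12 26 28 23 1a 13 12 13 13 12 13 12 13 13 15 13 13 12 15 13 15 18 18 18 19 1f 20 20 20 1f 1e 1f 1e 20
269 20 1d 1f 1f 1f 1f 20 1f 20 1f 1e 21 22 21 1c 11  e  f  f  d  e  f  c  e  f  e  e 10  f  f 18 1f 20 1e 1e 1f 1f 21 20 20 20 1f 20 1f
```

The connector spans u 232–241, against a predicted tip at 242. The part sits about 1 mm back along tool x, so I'll correct and lower it to just above the foam.

Emit:
{"api": "servo_tool", "payload": {
  "targets": [
    {"tx":-0.3,"ty":-0.23,"tz":1,"ax":0,"ay":0,"az":-0.009,"grip":1},
    {"tx":0,"ty":0,"tz":1.5,"ax":0,"ay":0,"az":0,"grip":1},
    {"tx":0,"ty":0,"tz":0.9,"ax":0,"ay":0,"az":0,"grip":1},
    {"tx":0,"ty":0,"tz":0,"ax":0,"ay":0,"az":0,"grip":1},
    {"tx":0,"ty":0,"tz":0,"ax":0,"ay":0,"az":0,"grip":1},
    {"tx":0,"ty":0,"tz":0,"ax":0,"ay":0,"az":0,"grip":1}
  ]
}}

```text
t: 27.45
tool_pos: [0.5932, -0.1229, 0.0409]
orientation: [-3.14, -0.001, 1.702]
ft_force: [0.9, -0.1, -2.9]
width: 0.635
grasp_force: 39.9
```

```bash
python3 - <<'E'
from h import *
go([.5938,-.1231,.0364],down(97.5))
E
```

```text
t 27.45 pos [ 0.593 -0.123  0.041] rpy [-3.14  -0.001  1.702] F [ 0.858 -0.069 -2.867] w 0.635 g 39.9
shift cm [-0.026  0.059  0.449]
turn [-0.001 -0.001  0.   ]
```

Emit:
{"api": "servo_tool", "payload": {
  "targets": [
    {"tx":0,"ty":0.05,"tz":0.3,"ax":0,"ay":0,"az":0,"grip":1},
    {"tx":0,"ty":0,"tz":0.2,"ax":0,"ay":0,"az":0,"grip":1},
    {"tx":0,"ty":0,"tz":0,"ax":0,"ay":0,"az":0,"grip":1}
  ]
}}

```text
t: 27.75
tool_pos: [0.5931, -0.1231, 0.0354]
orientation: [-3.139, -0.001, 1.702]
ft_force: [-0.3, 0.6, -2.4]
width: 0.635
grasp_force: 39.9
```

Emit:
{"api": "servo_tool", "payload": {
  "targets": [
    {"tx":0,"ty":0,"tz":0.2,"ax":0,"ay":0,"az":0,"grip":1},
    {"tx":0,"ty":0,"tz":0,"ax":0,"ay":0,"az":0,"grip":1}
  ]
}}

```text
t: 27.95
tool_pos: [0.5931, -0.123, 0.0334]
orientation: [-3.139, -0.001, 1.702]
ft_force: [0.4, 0.3, -2.6]
width: 0.627
grasp_force: 39.9
```

Emit:
{"api": "servo_tool", "payload": {
  "targets": [
    {"tx":0,"ty":0,"tz":0.2,"ax":0,"ay":0,"az":0,"grip":1},
    {"tx":0,"ty":0,"tz":0,"ax":0,"ay":0,"az":0,"grip":1}
  ]
}}

```text
t: 28.15
tool_pos: [0.5931, -0.123, 0.0314]
orientation: [-3.139, -0.001, 1.702]
ft_force: [0.0, -0.8, -2.1]
width: 0.627
grasp_force: 39.9
```

Emit:
{"api": "servo_tool", "payload": {
  "targets": [
    {"tx":0,"ty":0.03,"tz":0.2,"ax":0,"ay":0,"az":0,"grip":1},
    {"tx":0,"ty":0,"tz":0,"ax":0,"ay":0,"az":0,"grip":1}
  ]
}}

```text
t: 28.35
tool_pos: [0.5933, -0.123, 0.0293]
orientation: [-3.139, -0.001, 1.702]
ft_force: [-0.7, -0.4, -2.1]
width: 0.634
grasp_force: 39.9
```

Emit:
{"api": "servo_tool", "payload": {
  "targets": [
    {"tx":0,"ty":0,"tz":0.2,"ax":0,"ay":0,"az":0,"grip":1},
    {"tx":0,"ty":0,"tz":0,"ax":0,"ay":0,"az":0,"grip":1}
  ]
}}

```text
t: 28.55
tool_pos: [0.5933, -0.123, 0.0275]
orientation: [-3.139, -0.0, 1.702]
ft_force: [-1.0, 0.0, -0.1]
width: 0.631
grasp_force: 39.9
```

Emit:
{"api": "servo_tool", "payload": {
  "targets": [
    {"tx":0,"ty":0,"tz":0.15,"ax":0,"ay":0,"az":0,"grip":1},
    {"tx":0,"ty":0,"tz":0,"ax":0,"ay":0,"az":0,"grip":1}
  ]
}}

```text
t: 28.75
tool_pos: [0.5935, -0.123, 0.0262]
orientation: [-3.139, -0.0, 1.702]
ft_force: [-2.6, 0.2, 1.8]
width: 0.628
grasp_force: 39.9
```

The ribs are engaged. I'll push a few millimetres more while gripped, with the tips staying above the foam.

Emit:
{"api": "servo_tool", "payload": {
  "targets": [
    {"tx":0,"ty":0,"tz":0.15,"ax":0,"ay":0,"az":0,"grip":1},
    {"tx":0,"ty":0,"tz":0,"ax":0,"ay":0,"az":0,"grip":1}
  ]
}}

```text
t: 28.95
tool_pos: [0.5934, -0.1231, 0.0245]
orientation: [-3.139, -0.0, 1.702]
ft_force: [-1.7, -0.8, 1.6]
width: 0.632
grasp_force: 39.9
```

Emit:
{"api": "servo_tool", "payload": {
  "targets": [
    {"tx":0,"ty":0,"tz":0.15,"ax":0,"ay":0,"az":0,"grip":1},
    {"tx":0,"ty":0,"tz":0,"ax":0,"ay":0,"az":0,"grip":1}
  ]
}}

```text
t: 29.15
tool_pos: [0.5933, -0.1231, 0.0228]
orientation: [-3.139, -0.001, 1.702]
ft_force: [-2.1, -0.1, 0.6]
width: 0.631
grasp_force: 39.9
```

Emit:
{"api": "servo_tool", "payload": {
  "targets": [
    {"tx":0,"ty":0,"tz":0.1,"ax":0,"ay":0,"az":0,"grip":1},
    {"tx":0,"ty":0,"tz":0,"ax":0,"ay":0,"az":0,"grip":1}
  ]
}}

```text
t: 29.35
tool_pos: [0.5934, -0.1231, 0.0219]
orientation: [-3.139, -0.001, 1.702]
ft_force: [-2.4, -0.0, 0.5]
width: 0.63
grasp_force: 39.9
```

Emit:
{"api": "servo_tool", "payload": {
  "targets": [
    {"tx":0,"ty":0,"tz":0,"ax":0,"ay":0,"az":0,"grip":0.15},
    {"tx":0,"ty":0,"tz":0,"ax":0,"ay":0,"az":0,"grip":0.15},
    {"tx":0,"ty":0,"tz":0,"ax":0,"ay":0,"az":0,"grip":0.15},
    {"tx":0,"ty":0,"tz":-0.5,"ax":0,"ay":0,"az":0,"grip":0.15},
    {"tx":0,"ty":0,"tz":-1.5,"ax":0,"ay":0,"az":0,"grip":0.15},
    {"tx":0,"ty":0,"tz":-2,"ax":0,"ay":0,"az":0,"grip":0.3},
    {"tx":0,"ty":0,"tz":0,"ax":0,"ay":0,"az":0,"grip":1},
    {"tx":0,"ty":0,"tz":0,"ax":0,"ay":0,"az":0,"grip":1}
  ]
}}

```text
t: 30.15
tool_pos: [0.5942, -0.1232, 0.063]
orientation: [-3.141, 0.0, 1.702]
ft_force: [0.6, -0.7, 0.1]
width: 0.603
grasp_force: 0.0
```

Emit:
{"api": "servo_tool", "payload": {
  "targets": [
    {"tx":0,"ty":0,"tz":0,"ax":0,"ay":0,"az":0,"grip":1},
    {"tx":0,"ty":0,"tz":0,"ax":0,"ay":0,"az":0,"grip":1},
    {"tx":0,"ty":0,"tz":0,"ax":0,"ay":0,"az":0,"grip":1},
    {"tx":0,"ty":0,"tz":0,"ax":0,"ay":0,"az":0,"grip":1},
    {"tx":0,"ty":0,"tz":0,"ax":0,"ay":0,"az":0,"grip":1},
    {"tx":0,"ty":0,"tz":0,"ax":0,"ay":0,"az":0,"grip":1},
    {"tx":0,"ty":0,"tz":0.5,"ax":0,"ay":0,"az":0,"grip":1},
    {"tx":0,"ty":0,"tz":0.5,"ax":0,"ay":0,"az":0,"grip":1}
  ]
}}

```text
t: 30.95
tool_pos: [0.5936, -0.123, 0.0517]
orientation: [-3.14, -0.0, 1.702]
ft_force: [-0.8, -0.2, -0.9]
width: 0.005
grasp_force: 0.0
```

Emit:
{"api": "servo_tool", "payload": {
  "targets": [
    {"tx":0,"ty":0,"tz":0.5,"ax":0,"ay":0,"az":0,"grip":1},
    {"tx":0,"ty":0,"tz":0.3,"ax":0,"ay":0,"az":0,"grip":1},
    {"tx":0,"ty":0,"tz":0,"ax":0,"ay":0,"az":0,"grip":1}
  ]
}}

```text
t: 31.25
tool_pos: [0.5931, -0.1229, 0.0434]
orientation: [-3.139, -0.001, 1.702]
ft_force: [0.2, -0.5, 0.0]
width: 0.005
grasp_force: 0.0
```

Emit:
{"api": "servo_tool", "payload": {
  "targets": [
    {"tx":0,"ty":0,"tz":0.2,"ax":0,"ay":0,"az":0,"grip":1},
    {"tx":0,"ty":0,"tz":0.1,"ax":0,"ay":0,"az":0,"grip":1}
  ]
}}

```text
t: 31.45
tool_pos: [0.594, -0.1229, 0.0414]
orientation: [-3.14, -0.0, 1.702]
ft_force: [-0.1, 0.3, 2.1]
width: 0.003
grasp_force: 1.2
```

Emit:
{"api": "servo_tool", "payload": {
  "targets": [
    {"tx":0,"ty":0,"tz":0.15,"ax":0,"ay":0,"az":0,"grip":1},
    {"tx":0,"ty":0,"tz":0,"ax":0,"ay":0,"az":0,"grip":1}
  ]
}}

```text
t: 31.65
tool_pos: [0.5939, -0.123, 0.0397]
orientation: [-3.14, -0.0, 1.702]
ft_force: [1.0, 1.0, 1.4]
width: -0.001
grasp_force: 0.4
```

Emit:
{"api": "servo_tool", "payload": {
  "targets": [
    {"tx":0,"ty":0,"tz":0.1,"ax":0,"ay":0,"az":0,"grip":1},
    {"tx":0,"ty":0,"tz":0,"ax":0,"ay":0,"az":0,"grip":1}
  ]
}}

```text
t: 31.85
tool_pos: [0.5938, -0.123, 0.0387]
orientation: [-3.14, -0.0, 1.702]
ft_force: [0.9, -0.5, 1.4]
width: 0.007
grasp_force: 0.7
```

Emit:
{"api": "servo_tool", "payload": {
  "targets": [
    {"tx":0,"ty":0,"tz":0.1,"ax":0,"ay":0,"az":0,"grip":1},
    {"tx":0,"ty":0,"tz":0,"ax":0,"ay":0,"az":0,"grip":1}
  ]
}}

```text
t: 32.05
tool_pos: [0.5939, -0.123, 0.0384]
orientation: [-3.14, -0.0, 1.702]
ft_force: [-1.7, -0.1, 8.4]
width: 0.006
grasp_force: 4.2
```

Emit:
{"api": "servo_tool", "payload": {
  "targets": [
    {"tx":0,"ty":0,"tz":0.1,"ax":0,"ay":0,"az":0,"grip":1},
    {"tx":0,"ty":0,"tz":0,"ax":0,"ay":0,"az":0,"grip":1}
  ]
}}

```text
t: 32.25
tool_pos: [0.5939, -0.123, 0.0384]
orientation: [-3.14, 0.001, 1.702]
ft_force: [-4.7, 0.3, 16.3]
width: 0.007
grasp_force: 8.6
```

The analyser bottomed at 0.0384, as predicted, with about 16 N. I'll retreat upward, then check both parts and work out the lid angle from the pictures.

Emit:
{"api": "servo_tool", "payload": {
  "targets": [
    {"tx":0,"ty":0,"tz":-1,"ax":0,"ay":0,"az":0,"grip":1},
    {"tx":0,"ty":-1,"tz":-3,"ax":0,"ay":0,"az":0,"grip":1},
    {"tx":0,"ty":-1,"tz":-4,"ax":0,"ay":0,"az":0,"grip":1},
    {"tx":0,"ty":-1,"tz":-4,"ax":0,"ay":0,"az":0,"grip":1},
    {"tx":0,"ty":-1,"tz":-4,"ax":0,"ay":0,"az":0,"grip":1},
    {"tx":0,"ty":-1,"tz":-4,"ax":0,"ay":0,"az":0,"grip":1},
    {"tx":0,"ty":-1,"tz":-4,"ax":0,"ay":0,"az":0,"grip":1},
    {"tx":0,"ty":-1,"tz":-4,"ax":0,"ay":0,"az":0,"grip":1}
  ]
}}

```text
t: 33.05
tool_pos: [0.5237, -0.1323, 0.3182]
orientation: [-3.139, -0.001, 1.702]
ft_force: [0.6, -1.6, -0.7]
width: 0.008
grasp_force: 0.0
```

```bash
cat >> h.py <<'E'
OC=np.array([.513,-.125,0]);hc=np.radians(-82.5);XC=np.array([np.cos(hc),np.sin(hc),0]);YC=np.array([-np.sin(hc),np.cos(hc),0]);ZC=np.array([0,0,1.])
def case(x,y,z): return OC+x*XC+y*YC+z*ZC
E
python3 - <<'E'
from h import *
go(case(.29,0,.30),down(97.5))
t=last("top");s0=cv2.imread("pics/scene0.png")
T3=lambda u,v:(350+(u+.5)/2.9-.5,140+(v+.5)/2.9-.5); S4=lambda u,v:(50+(u+.5)/2.9-.5,100+(v+.5)/2.9-.5)
s=last("scene")
def onp(im,px,yc):
    p,d=ray(im,*px); a=(yc-(p-OC)@YC)/(d@YC); q=p+a*d-OC; return np.array([q@XC,q@YC,q[2]])
for nm,im,px,yc in(("top inner+",t,T3(630,22),.155),("top outer+",t,T3(658,20),.155),("top inner-",t,T3(717,538),-.155),("top outer-",t,T3(748,540),-.155),("sc near",s,S4(15,340),.155),("sc far",s,S4(183,15),-.155),("sc far2",s,S4(165,20),-.155),("sc near2",s,S4(45,338),.155)):
    q=onp(im,px,yc); print(nm,q,"r %.3f th %.2f"%(np.hypot(q[0]-.12,q[2]-.05),np.arctan2(q[2]-.05,.12-q[0])))
s=shot("scene","e4.png");print(proj(s,case(.01,.08,.064)),proj(s,case(0,-.03,.061)))
for th in(1.7,1.8,1.9,2.0): print(th,[proj(s,case(.12-.24*np.cos(th),y,.05+.24*np.sin(th))) for y in(.155,-.155)],[proj(t,case(.12-.24*np.cos(th),y,.05+.24*np.sin(th))) for y in(.155,-.155)])
E
```

```text
t 33.05 pos [ 0.524 -0.132  0.318] rpy [-3.139 -0.001  1.702] F [ 0.6   -1.644 -0.729] w 0.008 g 0.0
shift cm [-28.141  -0.972   1.811]
turn [-0.003 -0.001  0.   ]
top inner+ [0.21  0.155 0.271] r 0.239 th 1.96
top outer+ [0.228 0.155 0.269] r 0.244 th 2.03
top inner- [ 0.231 -0.155  0.233] r 0.214 th 2.12
top outer- [ 0.234 -0.155  0.26 ] r 0.239 th 2.07
sc near [0.224 0.155 0.267] r 0.241 th 2.02
sc far [ 0.211 -0.155  0.269] r 0.237 th 1.96
sc far2 [ 0.226 -0.155  0.265] r 0.240 th 2.03
sc near2 [0.206 0.155 0.269] r 0.235 th 1.94
[209.28  251.655] [220.778 214.104]
1.7 [array([ 93.213, 208.914]), array([138.349,  97.455])] [array([537.656, 147.917]), array([567.967, 332.571])]
1.8 [array([ 80.088, 210.555]), array([127.701,  99.151])] [array([550.164, 147.231]), array([580.807, 330.756])]
1.9 [array([ 68.004, 213.093]), array([117.772, 101.782])] [array([561.529, 147.006]), array([592.367, 328.915])]
2.0 [array([ 57.146, 216.466]), array([108.705, 105.293])] [array([571.579, 147.233]), array([602.47 , 327.083])]
```

The lid angle is about 1.95 rad, with its outer corner near case x 0.231, z 0.264. I'll go over the lid, come down behind it, and check the parts.

Emit:
{"api": "servo_tool", "payload": {
  "targets": [
    {"tx":-3.5,"ty":-0.12,"tz":0,"ax":0,"ay":0,"az":0,"grip":1},
    {"tx":-3.5,"ty":-0.12,"tz":0,"ax":0,"ay":0,"az":0,"grip":1},
    {"tx":-3.5,"ty":-0.12,"tz":0,"ax":0,"ay":0,"az":0,"grip":1},
    {"tx":-3.5,"ty":-0.12,"tz":0,"ax":0,"ay":0,"az":0,"grip":1},
    {"tx":-3.5,"ty":-0.12,"tz":0,"ax":0,"ay":0,"az":0,"grip":1},
    {"tx":-3.5,"ty":-0.12,"tz":0,"ax":0,"ay":0,"az":0,"grip":1},
    {"tx":-3.5,"ty":-0.12,"tz":0,"ax":0,"ay":0,"az":0,"grip":1},
    {"tx":-3.5,"ty":-0.12,"tz":0,"ax":0,"ay":0,"az":0,"grip":1}
  ]
}}

```text
t: 33.9
tool_pos: [0.5514, -0.4125, 0.3161]
orientation: [-3.139, -0.001, 1.702]
ft_force: [-0.0, -0.4, -0.6]
width: 0.005
grasp_force: 0.0
```

Emit:
{"api": "servo_tool", "payload": {
  "targets": [
    {"tx":0,"ty":0,"tz":0,"ax":0,"ay":0,"az":0,"grip":1},
    {"tx":0,"ty":0,"tz":0,"ax":0,"ay":0,"az":0,"grip":1},
    {"tx":0,"ty":0,"tz":0,"ax":0,"ay":0,"az":0,"grip":1}
  ]
}}

```text
t: 34.2
tool_pos: [0.5522, -0.4094, 0.3165]
orientation: [-3.14, -0.002, 1.704]
ft_force: [-0.3, 0.2, 0.4]
width: 0.0
grasp_force: 0.0
```

```bash
python3 - <<'E'
from h import *
go(case(.29,0,.22),down(97.5))
t=shot("top","e5t.png");s=shot("scene","e5.png")
for n,im in(("top",t),("scene",s)):
    g=im["pixels"].max(2).astype(np.uint8)
    m=np.zeros_like(g); quad=np.array([proj(im,case(*q)) for q in((-.075,-.06,.05),(.075,-.06,.05),(.075,-.005,.06),(-.075,-.005,.06))],np.int32)
    cv2.fillConvexPoly(m,quad,1); mm=((g>130)&(m>0)).astype(np.uint8)
    v,u=np.nonzero(mm); W=np.array([onz(im,a,b,.061) for a,b in zip(u,v)])-OC
    if len(W): 
        X,Y=W@XC,W@YC; print(n,len(W),"coupler bright x [%.3f %.3f] y [%.3f %.3f] mean %.4f %.4f"%(X.min(),X.max(),Y.min(),Y.max(),X.mean(),Y.mean()), cv2.minAreaRect(np.c_[X*1000,Y*1000].astype(np.float32)))
    # analyser conn: bright left of the box
    for z,y in((.064,.08),): 
        row=[proj(im,case(x,y,.055)) for x in np.arange(-.08,-.02,.002)]
        print(n,"profile y=.08 z=.055 x -.08..",[int(g[int(round(b)),int(round(a))]) for a,b in row])
        row=[proj(im,case(x,y,.064)) for x in np.arange(-.05,.08,.004)]
        print(n,"profile face x -.05..",[int(g[int(round(b)),int(round(a))]) for a,b in row])
        row=[proj(im,case(.0,yy,.064)) for yy in np.arange(.03,.13,.003)]
        print(n,"across y .03..",[int(g[int(round(b)),int(round(a))]) for a,b in row])
E
```

```text
t 34.20 pos [ 0.552 -0.409  0.316] rpy [-3.14  -0.002  1.704] F [-0.291  0.194  0.405] w 0.000 g 0.0
shift cm [-0.309 -0.155  9.648]
turn [-0.002 -0.002  0.002]
top 595 coupler bright x [-0.068 0.061] y [-0.057 -0.018] mean -0.0011 -0.0300 ((-3.5957374572753906, -37.61457061767578), (39.273582458496094, 128.45062255859375), 89.9688949584961)
top profile y=.08 z=.055 x -.08.. [66, 68, 67, 64, 64, 70, 79, 56, 64, 64, 149, 173, 172, 177, 172, 172, 169, 172, 165, 101, 80, 110, 110, 126, 126, 73, 54, 67, 73, 72]
top profile face x -.05.. [170, 148, 85, 110, 126, 43, 66, 70, 70, 75, 69, 67, 69, 66, 49, 122, 123, 72, 45, 53, 120, 46, 48, 123, 40, 41, 108, 122, 74, 61, 59, 60, 53]
top across y .03.. [61, 63, 57, 67, 60, 66, 49, 44, 79, 111, 56, 54, 70, 72, 69, 71, 70, 71, 67, 70, 68, 70, 68, 68, 47, 114, 76, 46, 61, 58, 58, 61, 58, 64]
scene 344 coupler bright x [-0.066 0.056] y [-0.049 -0.018] mean -0.0029 -0.0299 ((-4.861400604248047, -33.54473114013672), (122.78157043457031, 30.748891830444336), 0.26063722372055054)
scene profile y=.08 z=.055 x -.08.. [28, 29, 29, 29, 29, 27, 22, 24, 59, 105, 134, 145, 148, 147, 147, 147, 147, 144, 127, 94, 70, 76, 84, 77, 51, 32, 31, 31, 35, 37]
scene profile face x -.05.. [95, 73, 66, 82, 64, 31, 36, 36, 36, 37, 36, 36, 36, 32, 52, 89, 89, 74, 36, 54, 61, 32, 54, 71, 50, 36, 77, 81, 41, 29, 29, 28, 29]
scene across y .03.. [28, 30, 29, 28, 28, 27, 31, 45, 56, 40, 30, 33, 35, 36, 34, 35, 35, 35, 35, 33, 33, 30, 28, 47, 76, 78, 59, 40, 30, 30, 29, 29, 30, 29]
```

Both parts check out. The analyser connector spans case x -0.061 to -0.042 and its width is centred on y 0.080; the coupler is centred on y -0.030 with its ends at about ±0.066. I'll descend behind the lid and push.

Emit:
{"api": "servo_tool", "payload": {
  "targets": [
    {"tx":0,"ty":-0.15,"tz":3.2,"ax":0,"ay":0,"az":0,"grip":1},
    {"tx":0,"ty":0,"tz":3.2,"ax":0,"ay":0,"az":0,"grip":1},
    {"tx":0,"ty":0,"tz":3.2,"ax":0,"ay":0,"az":0,"grip":1},
    {"tx":1.5,"ty":0,"tz":0,"ax":0,"ay":0,"az":0,"grip":1},
    {"tx":1.5,"ty":0,"tz":0,"ax":0,"ay":0,"az":0,"grip":1},
    {"tx":1.5,"ty":0,"tz":0,"ax":0,"ay":0,"az":0,"grip":1},
    {"tx":1.5,"ty":0,"tz":0,"ax":0,"ay":0,"az":0,"grip":1}
  ]
}}

```text
t: 35.0
tool_pos: [0.5431, -0.3536, 0.2225]
orientation: [3.141, 0.005, 1.701]
ft_force: [0.5, -7.5, 5.3]
width: 0.007
grasp_force: 3.6
```

Emit:
{"api": "servo_tool", "payload": {
  "targets": [
    {"tx":1.5,"ty":0,"tz":0,"ax":0,"ay":0,"az":0,"grip":1},
    {"tx":1.5,"ty":0,"tz":0,"ax":0,"ay":0,"az":0,"grip":1},
    {"tx":1,"ty":0,"tz":0,"ax":0,"ay":0,"az":0,"grip":1}
  ]
}}

```text
t: 35.3
tool_pos: [0.5379, -0.3125, 0.2225]
orientation: [3.141, 0.003, 1.702]
ft_force: [0.3, -5.2, 4.1]
width: 0.005
grasp_force: 2.4
```

```bash
python3 - <<'E'
from h import *
go(case(.025,0,.22),down(97.5))
E
```

```text
t 35.30 pos [ 0.538 -0.313  0.223] rpy [3.141 0.003 1.702] F [ 0.299 -5.173  4.103] w 0.005 g 2.4
shift cm [16.42  -0.018  0.195]
turn [0.    0.003 0.   ]
```

Emit:
{"api": "servo_tool", "payload": {
  "targets": [
    {"tx":2,"ty":0,"tz":0,"ax":0,"ay":0,"az":0,"grip":1},
    {"tx":2,"ty":0,"tz":0,"ax":0,"ay":0,"az":0,"grip":1},
    {"tx":2,"ty":0,"tz":0,"ax":0,"ay":0,"az":0,"grip":1},
    {"tx":2,"ty":0,"tz":0,"ax":0,"ay":0,"az":0,"grip":1}
  ]
}}

```text
t: 35.7
tool_pos: [0.5265, -0.2319, 0.2209]
orientation: [-3.14, 0.0, 1.702]
ft_force: [1.8, -3.7, -1.0]
width: 0.009
grasp_force: 1.7
```

Emit:
{"api": "servo_tool", "payload": {
  "targets": [
    {"tx":2,"ty":0,"tz":0,"ax":0,"ay":0,"az":0,"grip":1},
    {"tx":2,"ty":0,"tz":0,"ax":0,"ay":0,"az":0,"grip":1},
    {"tx":2,"ty":0,"tz":0,"ax":0,"ay":0,"az":0,"grip":1},
    {"tx":1,"ty":0,"tz":0,"ax":0,"ay":0,"az":0,"grip":1},
    {"tx":0,"ty":0,"tz":0,"ax":0,"ay":0,"az":0,"grip":1}
  ]
}}

```text
t: 36.2
tool_pos: [0.5169, -0.1608, 0.2206]
orientation: [-3.139, -0.002, 1.705]
ft_force: [-0.1, -0.3, -0.1]
width: 0.001
grasp_force: 0.0
```

```bash
python3 - <<'E'
from h import *
go(case(.025,0,.22),down(97.5))
o=manip.get_obs();q=o["tool_pos"]-OC;x=q@XC-.009
from scipy.optimize import brentq
print("case x tcp",q@XC,q@YC,"theta",brentq(lambda th:.12-.24*np.cos(th)+.024*np.sin(th)-x,.3,2.2))
E
```

```text
t 36.20 pos [ 0.517 -0.161  0.221] rpy [-3.139 -0.002  1.705] F [-0.147 -0.336 -0.075] w 0.001 g 0.0
shift cm [1.101 0.084 0.061]
turn [-0.003 -0.002  0.003]
case x tcp 0.03601885417905676 -0.0007994434912405819 theta 1.0753793930907545
```

The lid is at about 1.0 rad, with the tip's front corner on its outer face at r≈0.215. I'll follow the arc down.

Emit:
{"api": "servo_tool", "payload": {
  "targets": [
    {"tx":1.5,"ty":0,"tz":1,"ax":0,"ay":0,"az":0,"grip":1},
    {"tx":1.5,"ty":0,"tz":1,"ax":0,"ay":0,"az":0,"grip":1},
    {"tx":1.6,"ty":0,"tz":1.4,"ax":0,"ay":0,"az":0,"grip":1},
    {"tx":1.6,"ty":0,"tz":1.4,"ax":0,"ay":0,"az":0,"grip":1}
  ]
}}

```text
t: 36.6
tool_pos: [0.5098, -0.1018, 0.1726]
orientation: [-3.141, -0.001, 1.701]
ft_force: [1.9, -2.6, 1.1]
width: 0.004
grasp_force: 0.9
```

Emit:
{"api": "servo_tool", "payload": {
  "targets": [
    {"tx":1.2,"ty":0,"tz":1.7,"ax":0,"ay":0,"az":0,"grip":1},
    {"tx":1.2,"ty":0,"tz":1.7,"ax":0,"ay":0,"az":0,"grip":1},
    {"tx":0,"ty":0,"tz":0,"ax":0,"ay":0,"az":0,"grip":1},
    {"tx":0,"ty":0,"tz":0,"ax":0,"ay":0,"az":0,"grip":1}
  ]
}}

```text
t: 37.0
tool_pos: [0.5059, -0.0784, 0.1388]
orientation: [-3.139, -0.001, 1.702]
ft_force: [-0.1, 0.7, 0.2]
width: 0.006
grasp_force: 0.0
```

```bash
python3 - <<'E'
from h import *
go(case(-.0497,0,.1629-.0256),down(97.5))
q=manip.get_obs()["tool_pos"]-OC;print(q@XC,q@YC,q[2]+.0256)
E
```

```text
t 37.00 pos [ 0.506 -0.078  0.139] rpy [-3.139 -0.001  1.702] F [-0.118  0.712  0.22 ] w 0.006 g 0.0
shift cm [0.255 0.092 0.153]
turn [-0.003 -0.001  0.   ]
-0.04714518196979938 -0.0009114669990035476 0.16442643835475676
```

Emit:
{"api": "servo_tool", "payload": {
  "targets": [
    {"tx":0.7,"ty":0,"tz":1,"ax":0,"ay":0,"az":0,"grip":1},
    {"tx":0.6,"ty":0,"tz":1,"ax":0,"ay":0,"az":0,"grip":1},
    {"tx":0.5,"ty":0,"tz":0.9,"ax":0,"ay":0,"az":0,"grip":1},
    {"tx":0.3,"ty":0,"tz":0.7,"ax":0,"ay":0,"az":0,"grip":1},
    {"tx":0.25,"ty":0,"tz":0.7,"ax":0,"ay":0,"az":0,"grip":1},
    {"tx":0.25,"ty":0,"tz":0.7,"ax":0,"ay":0,"az":0,"grip":1},
    {"tx":0.2,"ty":0,"tz":0.7,"ax":0,"ay":0,"az":0,"grip":1}
  ]
}}

```text
t: 37.7
tool_pos: [0.5021, -0.05, 0.0812]
orientation: [-3.139, -0.001, 1.702]
ft_force: [0.0, -0.5, 1.7]
width: 0.008
grasp_force: 0.6
```

Emit:
{"api": "servo_tool", "payload": {
  "targets": [
    {"tx":0.1,"ty":0,"tz":0.5,"ax":0,"ay":0,"az":0,"grip":1},
    {"tx":0.1,"ty":0,"tz":0.5,"ax":0,"ay":0,"az":0,"grip":1},
    {"tx":0.1,"ty":0,"tz":0.4,"ax":0,"ay":0,"az":0,"grip":1},
    {"tx":0,"ty":0,"tz":0,"ax":0,"ay":0,"az":0,"grip":1}
  ]
}}

```text
t: 38.1
tool_pos: [0.5015, -0.0473, 0.0673]
orientation: [-3.139, -0.001, 1.702]
ft_force: [-0.7, 0.1, 0.6]
width: 0.006
grasp_force: 0.0
```

```bash
python3 - <<'E'
from h import *
go(case(-.081,0,.074-.0256),down(97.5))
q=manip.get_obs()["tool_pos"]-OC;print(q@XC,q@YC,q[2]+.0256)
E
```

```text
t 38.10 pos [ 0.501 -0.047  0.067] rpy [-3.139 -0.001  1.702] F [-0.736  0.107  0.638] w 0.006 g 0.0
shift cm [0.243 0.134 1.89 ]
turn [-0.003 -0.001  0.001]
-0.07855930625997048 -0.001284933740592979 0.09290355599619321
```

Emit:
{"api": "servo_tool", "payload": {
  "targets": [
    {"tx":0.1,"ty":0,"tz":0.4,"ax":0,"ay":0,"az":0,"grip":1},
    {"tx":0,"ty":0,"tz":0.4,"ax":0,"ay":0,"az":0,"grip":1},
    {"tx":0,"ty":0,"tz":0.4,"ax":0,"ay":0,"az":0,"grip":1},
    {"tx":0,"ty":0,"tz":0.3,"ax":0,"ay":0,"az":0,"grip":1},
    {"tx":0,"ty":0,"tz":0,"ax":0,"ay":0,"az":0,"grip":1}
  ]
}}

```text
t: 38.6
tool_pos: [0.5014, -0.0464, 0.0524]
orientation: [-3.139, -0.001, 1.702]
ft_force: [-0.4, -0.0, 0.4]
width: 0.005
grasp_force: 0.0
```

Emit:
{"api": "servo_tool", "payload": {
  "targets": [
    {"tx":0,"ty":0,"tz":0.2,"ax":0,"ay":0,"az":0,"grip":1},
    {"tx":0,"ty":0,"tz":0,"ax":0,"ay":0,"az":0,"grip":1}
  ]
}}

```text
t: 38.8
tool_pos: [0.5016, -0.0465, 0.0506]
orientation: [-3.139, -0.0, 1.702]
ft_force: [-0.9, -0.2, 0.1]
width: 0.006
grasp_force: 0.0
```

Emit:
{"api": "servo_tool", "payload": {
  "targets": [
    {"tx":0,"ty":0,"tz":0.15,"ax":0,"ay":0,"az":0,"grip":1},
    {"tx":0,"ty":0,"tz":0,"ax":0,"ay":0,"az":0,"grip":1}
  ]
}}

```text
t: 39.0
tool_pos: [0.5017, -0.0464, 0.0492]
orientation: [-3.14, -0.0, 1.702]
ft_force: [0.2, 0.6, -0.1]
width: 0.005
grasp_force: 0.0
```

Emit:
{"api": "servo_tool", "payload": {
  "targets": [
    {"tx":0,"ty":0,"tz":0.1,"ax":0,"ay":0,"az":0,"grip":1},
    {"tx":0,"ty":0,"tz":0,"ax":0,"ay":0,"az":0,"grip":1}
  ]
}}

```text
t: 39.2
tool_pos: [0.5017, -0.0464, 0.0484]
orientation: [-3.14, -0.0, 1.702]
ft_force: [-0.4, 0.4, 1.3]
width: 0.002
grasp_force: 1.0
```

Emit:
{"api": "servo_tool", "payload": {
  "targets": [
    {"tx":0,"ty":0,"tz":0.1,"ax":0,"ay":0,"az":0,"grip":1},
    {"tx":0,"ty":0,"tz":0,"ax":0,"ay":0,"az":0,"grip":1}
  ]
}}

```text
t: 39.4
tool_pos: [0.5017, -0.0464, 0.0483]
orientation: [-3.139, 0.0, 1.702]
ft_force: [-4.8, -0.4, 14.0]
width: 0.008
grasp_force: 7.3
```

Emit:
{"api": "servo_tool", "payload": {
  "targets": [
    {"tx":0,"ty":0,"tz":0.1,"ax":0,"ay":0,"az":0,"grip":1},
    {"tx":0,"ty":0,"tz":0,"ax":0,"ay":0,"az":0,"grip":1}
  ]
}}

```text
t: 39.6
tool_pos: [0.5018, -0.0464, 0.0482]
orientation: [-3.139, 0.001, 1.702]
ft_force: [-8.0, -0.5, 26.9]
width: 0.006
grasp_force: 13.5
```

The lid stopped hard at exactly its shut height (0.0483, against 0.0484 expected). I'll retreat upward, settle and hand in.

Emit:
{"api": "servo_tool", "payload": {
  "targets": [
    {"tx":0,"ty":0,"tz":-0.5,"ax":0,"ay":0,"az":0,"grip":1},
    {"tx":0,"ty":0,"tz":-2,"ax":0,"ay":0,"az":0,"grip":1},
    {"tx":0,"ty":0,"tz":-3,"ax":0,"ay":0,"az":0,"grip":1},
    {"tx":0,"ty":0,"tz":-3,"ax":0,"ay":0,"az":0,"grip":1},
    {"tx":0,"ty":0,"tz":-2,"ax":0,"ay":0,"az":0,"grip":1},
    {"tx":0,"ty":0,"tz":0,"ax":0,"ay":0,"az":0,"grip":1},
    {"tx":0,"ty":0,"tz":0,"ax":0,"ay":0,"az":0,"grip":1},
    {"tx":0,"ty":0,"tz":0,"ax":0,"ay":0,"az":0,"grip":1}
  ]
}}

```text
t: 40.4
tool_pos: [0.501, -0.0465, 0.1502]
orientation: [-3.138, -0.001, 1.702]
ft_force: [0.6, 0.8, -0.1]
width: 0.005
grasp_force: 0.0
```

```bash
python3 - <<'E'
from h import *
go()
s=shot("scene","e6.png"); g=s["pixels"].max(2)
# lid near side wall should reach down to the rim: brightness down the near (+y) face
print([int(g[tuple(np.round(proj(s,case(-.05,.155,z))[::-1]).astype(int))]) for z in np.arange(.10,-.02,-.006)])
print(manip.hand_in())
E
```

```text
t 40.40 pos [ 0.501 -0.047  0.15 ] rpy [-3.138 -0.001  1.702] F [ 0.569  0.793 -0.147] w 0.005 g 0.0
[82, 84, 82, 82, 58, 29, 26, 27, 27, 27, 28, 27, 28, 26, 27, 31, 101, 150, 172, 170]
the job is handed in; nothing more can be done
None
```

I handed the job in at about 40 s: the analyser and coupler were pressed fully home in their cutouts, and the lid was lowered until it stopped at its shut height; the hand-in gave no verdict.

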